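# Clear and load the sample carousel

### The arm

A 6-joint arm with a two-finger parallel gripper is mounted at the origin on a cart in front of the work surface, level with it; the furniture and walls round the work are solid. World frame = base frame: x ahead of the robot, y to its left, z up, the work surface at z = 0. Lengths are in m, angles in rad, forces in N, time in s.
With the tool pointing down it reaches from about 0.275 to 0.975 m from the base axis. Payload 8.4 kg.
Tool frame: the origin (TCP) lies midway between the tips of the shut fingers; the grasp point (between the pads) lies 19 mm behind it; z points along the fingers, y is the direction in which the jaws open and shut (so a half turn about z gives the same grasp; the last joint's range is limited). The gripper opens to 92 mm and grips with 3 to 60 N. Pads are 20 mm wide; open, the fingers measure 128 mm over their backs; the gripper's body (75 mm by 189 mm) begins 69 mm behind the grasp point.
Start: joints at [-0.002, 0.353, 1.633, -0, 1.155, -0.002], TCP at [0.625, -0, 0.215] pointing down, gripper open.
Joint ranges: [-2.63, 2.63], [-0.92, 2.1], [0.06, 2.66], [-1.3, 4.44], [0, 2.69], [-3.02, 3.02]. Speed limits (rad/s): [2.22, 2.22, 2.79, 3.14, 3.14, 3.14].

### API

Orientations are given as a unit quaternion [x, y, z, w].
In Python, from plant import telemetry, vision, job_done gives the robot as it stands.
- The arm moves only by the shell command python3 -m crank 'ROWS' [FORCE]. ROWS is JSON, a list that holds one entry, the list of rows, each a list of 7 numbers: the turn, a rotation vector about the tool's x, y, z as a fraction of full scale, then the shift along the tool's x, y, z as a fraction of full scale, then the closure, from -1 (fully open) to 1 (shut). A call has 1 to 10 rows; each row shifts and turns the pose as measured when the row begins, along the tool's axes as they then stand; what a row does not reach is not made up. Full scale, the value 1, is 250 mm for a shift and 0.5 rad for a turn. A row lasts 1/10 s, in which the tool goes at most 50 mm and 8.59 degrees, less where a joint would pass 70% of its speed; a pose out of reach is approached as far as the arm can. A call with a number of a shift or a turn outside -1 to 1 is refused whole. A call with a gripper value outside its range is refused whole. The fingers move at their own pace and stop on an object; FORCE is the grip in N (left out, the last holds). Time passes only in rows, so rows that do not move let the fingers close. It gives the time, the measured TCP pose, the force and the opening at its end, in the units of the state.
- telemetry.read_state(): the state, without advancing time (a new reading comes with each control period).
- vision.snapshot(name): name is "scene" or "side" or "wrist"; returns a dict with "image" (384x512x3 uint8, red, green, blue), "depth" (384x512 float32, m along the optical axis (not along the pixel's ray), 0 where there is no reading), "intrinsics" (3x3 intrinsics, pixels), "k1" (the pictures are not rectified: a ray, as slopes to the right and down, at radius r is drawn at 1 + k1 r^2 times it, then the intrinsics apply), "R" (3x3) and "t" (3): a world point X has camera coordinates R X + t. Camera axes: x right, y down, z forward; pixel columns grow to the right and rows downward; lengths in m; the calibration is good to about 2 mm. A picture is of the moment at which its call begins.
- job_done(): hands the job in, once; it reports no verdict.
The state is a dict: "time_s": time; "q": joint angles; "qvel": joint speeds; "joint_efforts": joint torques, N m; "tcp_pos": TCP position; "orientation": TCP orientation; "contact_force": force on the tool from outside, world axes, zero at the start; "wrist_torque": the same for the moment, N m; "width": finger opening in m.
Only numpy, scipy, OpenCV 4.12 (cv2) and the standard library are available. Lean on these libraries where they do the work, as an engineer would, in place of code of your own. Each camera call takes 0.05 s, during which the arm holds its last target. There are 200 camera calls.

### The job

Take the petri dish stack and the marker off the round sample carousel and set them on the steel tray (dishes upright); do not turn the cover while they are still on it. Then turn the slotted cover by its knob and stand every sample vial from the bench upright in the carousel, one to a compartment: two vials go in the compartments marked with one and two studs, a third in the one with three studs. Finish with the cover turned so that its slot is back over the blank quarter that has no studs, and leave the other things on the bench alone.

Things in the scene. Friction and masses are not known exactly. Their poses are not given: they have to be found in the camera images.
- carousel: grey round carousel fixed to the bench: flange 296 mm in diameter, 6 mm high; drum 252 mm in diameter, 59 mm high. Origin on its axis at bench level, z up. 4 mm walls along its x and y axes part it into four quarters: bay 1 at +x,-y (one 13 mm brass stud on the flange outside it), bay 2 at +x,+y (two studs), bay 3 at -x,+y (three), and at -x,-y the blank quarter (no stud, filled solid)
- cover (a joint): turning angle of the cover about the carousel's vertical axis, rad, counterclockwise from above is positive; 0: slot centred on the blank quarter, pi/2: on bay 1, pi: on bay 2, -pi/2 or 3pi/2: on bay 3. Stops at -9 and +9. Starts within 0.3 of 0. Stays where it is left (friction 0.15 N m); no detents
- slot (a point): middle of the cover's slot, 78 mm from the axis, level with the cover's upper face (65 mm above the bench). The cover is a flat aluminium disc 252 mm in diameter, 5 mm thick, with one pie-shaped slot 76 degrees wide from the hub (radius 31 mm) out through the rim; a vial enters a bay only through the slot
- knob_grip (a point): on the axis of the cover's black knob, at a good height to grip, 79 mm above the bench. The knob is an upright bar 48 mm long and 12 mm thick, its top 88 mm above the bench, its foot on a low disc 56 mm in diameter whose top is 68 mm above the bench; the bar's length points to the slot
- bay1 (a point): middle of the floor of bay 1 (one stud), 78 mm from the axis, 6 mm above the bench. Each bay is an open-topped quarter from the hub (radius 26 mm) to the drum's inner wall (radius 122 mm), its walls 58 mm high above the bench
- bay2 (a point): middle of the floor of bay 2 (two studs), likewise
- bay3 (a point): middle of the floor of bay 3 (three studs), likewise
- park (a point): middle of the blank quarter, 78 mm from the axis, on top of its solid filling, 55 mm above the bench
- tray: shallow steel tray fixed to the bench, 180 mm along its x, 200 mm along its y, rim 14 mm high and 4 mm thick, inner floor 4 mm above the bench; origin at the centre of its underside
- petri_stack: stack of petri dishes in one piece, 60 mm in diameter, 49 mm tall, 50 g; at the start stands on the closed side of the cover; origin at the centre of its underside, z up
- marker: marker pen, 13 mm wide, 138 mm long along its own y, 15 mm high as it lies; at the start lies across the slot on the cover's upper face; origin under its middle (on its underside as it lies at the start)
- vial_0: screw-capped plastic sample vial, 27 mm body diameter, 50 mm tall, about 25 g, standing upright on the bench at the start; origin at the centre of its underside, z up its axis. All vials are alike for this job (cap and content colours do not matter); a vial that is absent from this start reads None from the beginning
- vial_1: screw-capped plastic sample vial, 27 mm body diameter, 50 mm tall, about 25 g, standing upright on the bench at the start; origin at the centre of its underside, z up its axis. All vials are alike for this job (cap and content colours do not matter); a vial that is absent from this start reads None from the beginning
- vial_2: screw-capped plastic sample vial, 27 mm body diameter, 50 mm tall, about 25 g, standing upright on the bench at the start; origin at the centre of its underside, z up its axis. All vials are alike for this job (cap and content colours do not matter); a vial that is absent from this start reads None from the beginning
- bottle_small: bystander: white dropper bottle with a pointed tip, 28 mm in diameter, 70 mm tall, standing among the vials; not a vial; origin at the centre of its underside
- timer: bystander: flat white bench timer 70 x 66 x 18 mm; origin at the centre of its underside
- tape_green: bystander: roll of tape lying flat, 55 mm in diameter, 12 mm high; origin at the centre of its underside
There are look-alikes about, which are no part of the job. What is shaped like the marker but purple is not meant. Leave any pink look-alike of the petri_stack alone.

How it is judged:
By the outcome, as a careful person would: the job done as asked, in the order asked, and still so for the second after the job is handed in, with the robot touching nothing.
Of vial_0, vial_1, vial_2 only 2 to 3 are there at a start; the rules pass over those that are not, and their reading is None.
At some moment in a run one of petri_stack, marker may be knocked a few centimetres aside while the robot is not near it.
It also fails if it takes over 210 s, if anything falls off the work surface, if the arm or the gripper's body presses on something with over 40 N, if the wrist force passes 120 N, or if a joint passes its speed limit or range.

## Working session

There is one attempt and no reset: what is moved stays moved. The work goes in short steps, Python scripts to look and compute and a shell command to move; the robot and the scene stay as the last step left them, time stands still between calls to the robot, and variables do not carry over. Pictures are saved under pics/ and viewed, about 12 in all and at most 16, crops included, and the job is handed in when it is done.

```bash
ls; mkdir -p pics; cat > h.py <<'E'
import numpy as np, cv2, json
from plant import telemetry, vision
def snap(n,tag):
    s=vision.snapshot(n); cv2.imwrite(f'pics/{tag}.png',cv2.resize(s['image'][:,:,::-1],(768,576),interpolation=cv2.INTER_CUBIC)); np.save(f'pics/{tag}.npy',s,allow_pickle=True); return s
def load(tag): return np.load(f'pics/{tag}.npy',allow_pickle=True).item()
def ray(s,u,v):
    K=s['intrinsics']; D=np.array([s['k1'],0,0,0,0.])
    d=np.array([(u-K[0,2])/K[0,0],(v-K[1,2])/K[1,1]]); r=d.copy()
    for _ in range(20): r=d/(1+s['k1']*(r@r))
    return np.array([r[0],r[1],1.])
def at_z(s,u,v,z):
    """pixel (native) to world on plane z"""
    R,t=np.array(s['R']),np.array(s['t']); c=-R.T@t; d=R.T@ray(s,u,v); return c+d*(z-c[2])/d[2]
def at_d(s,u,v):
    R,t=np.array(s['R']),np.array(s['t']); dep=s['depth'][int(round(v)),int(round(u))]; return R.T@(ray(s,u,v)*dep-t)
def cloud(s):
    K=s['intrinsics'];h,w=s['depth'].shape
    v,u=np.mgrid[:h,:w]; d=np.stack([(u-K[0,2])/K[0,0],(v-K[1,2])/K[1,1]],-1); r=d.copy()
    for _ in range(15): r=d/(1+s['k1']*(r**2).sum(-1,keepdims=True))
    P=np.dstack([r,np.ones((h,w))])*s['depth'][...,None]; return (P-np.array(s['t']))@np.array(s['R'])
def proj(s,X):
    p=np.array(s['R'])@X+np.array(s['t']); r=p[:2]/p[2]; r=r*(1+s['k1']*(r@r)); K=s['intrinsics']; return K[0,0]*r[0]+K[0,2],K[1,1]*r[1]+K[1,2]
E
python3 - <<'E'
from h import *
for n in ['scene','side']:
    s=snap(n,n+'0'); print(n,np.round(-np.array(s['R']).T@s['t'],3),s['k1'])
print(telemetry.read_state())
E
```

```text
pics
scene [ 0.057 -0.878  0.537] -0.10172393963498318
side [0.371 0.872 0.814] -0.10406867254497008
{'time_s': 0.1, 'q': array([-2.40823672e-03,  3.53563445e-01,  1.63403458e+00, -4.09993080e-06,
        1.15520806e+00, -2.41284231e-03]), 'qvel': array([-0.00018617, -0.00089513, -0.00310814, -0.00161227, -0.00115512,
       -0.00343569]), 'joint_efforts': array([-8.71753400e-04, -5.94903338e+01, -3.34933627e+01,  6.98069832e-02,
        1.83198228e-02, -2.35421521e-05]), 'tcp_pos': array([ 6.24565522e-01, -5.44826340e-06,  2.13959192e-01]), 'orientation': array([ 7.07104437e-01,  7.07108865e-01, -4.29306548e-04, -4.28723254e-04]), 'contact_force': array([-0.22773587, -0.20206488, -0.19639243]), 'wrist_torque': array([-0.03708455, -0.00463182,  0.03841415]), 'width': 0.09157327859748442}
```

View pics/scene0.png

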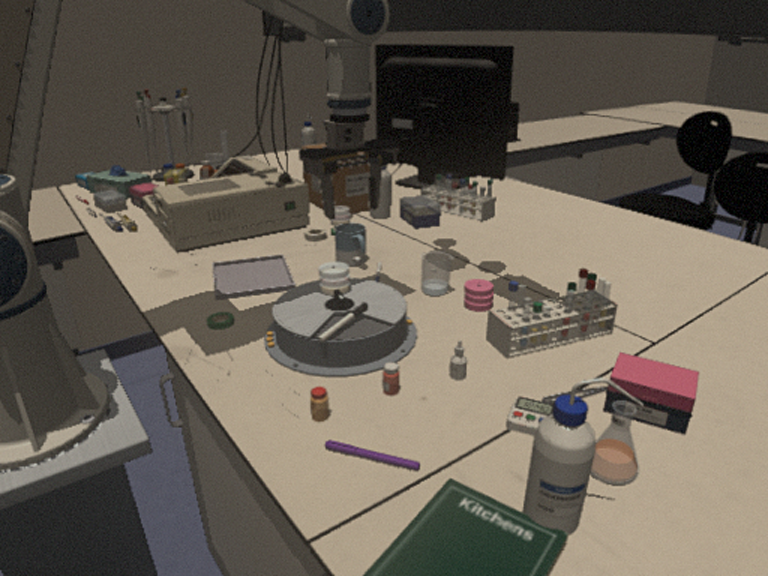

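View pics/side0.png

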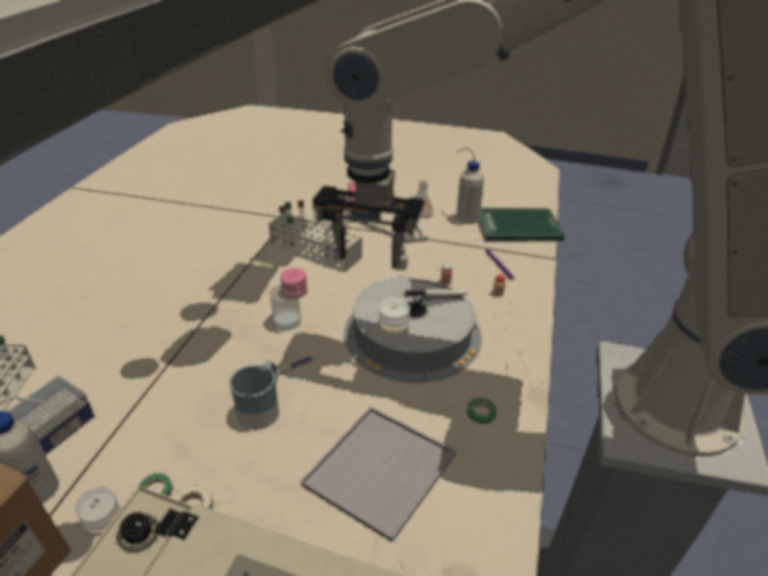

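The scene image (768x576) shows the carousel at (340,325). The marker lies across the slot at (343,322) and the white petri stack stands at (334,278). Two vials are visible, amber with a red cap at (319,403) and red with a white cap at (391,378).

Look-alikes:
- dropper bottle at (458,360)
- purple pen at (372,455)
- pink stack at (479,295)
- a white jar in the side view at (98,510)

The tray is at (252,277).

```bash
cat > m1.py <<'E'
from h import *
def circ(p):
    A=np.c_[2*p,np.ones(len(p))]; x=np.linalg.lstsq(A,(p**2).sum(1),rcond=None)[0]; return x[:2],np.sqrt(x[2]+x[:2]@x[:2])
for n in ['scene0','side0']:
    s=load(n); C=cloud(s)
    def p(x,y): return np.round(at_d(s,x/1.5,y/1.5),3)
    pts=dict(scene0=dict(amber=(319,398),red=(391,378),bottle=(458,367),stack=(334,280),mk0=(325,335),mk1=(362,310),tray=(252,277),knob=(338,295),tape=(220,320),timer=(530,412),jar=(342,215)),
     side0=dict(amber=(500,285),red=(447,273),bottle=(400,258),stack=(394,315),mk0=(425,296),mk1=(463,295),tray=(380,470),jar=(98,508),ring=(157,486),tape=(482,410)))[n]
    for k,v in pts.items(): print(n,k,p(*v))
    # flange edge/cover: points with z 0.06-0.07 in carousel region
    m=(abs(C[...,2]-.065)<.004)&(s['depth']>0)
    x0=at_d(s,338/1.5,330/1.5) if n=='scene0' else at_d(s,415/1.5,325/1.5)
    m&=np.hypot(C[...,0]-x0[0],C[...,1]-x0[1])<.2
    q=C[m][:,:2]; h=cv2.convexHull(q.astype(np.float32))[:,0]; print('cover',len(q),np.round(circ(h),3) if 0 else [np.round(a,3) for a in circ(h)], x0)
    m=(abs(C[...,2])<.03)&(s['depth']>0)
    # tray corners
    t=dict(scene0=[(213,263),(285,256),(294,290),(218,297)],side0=[(373,410),(455,455),(391,535),(303,484)])[n]
    print('tray',[np.round(at_z(s,a/1.5,b/1.5,.014)[:2],3) for a,b in t])
E
python3 m1.py
```

```text
scene0 amber [ 0.379 -0.275  0.043]
scene0 red [ 0.503 -0.288  0.035]
scene0 bottle [ 0.619 -0.319  0.027]
scene0 stack [ 0.558 -0.034  0.1  ]
scene0 mk0 [ 0.461 -0.159  0.069]
scene0 mk1 [ 0.562 -0.122  0.07 ]
scene0 tray [0.518 0.282 0.005]
scene0 knob [ 0.54  -0.076  0.089]
scene0 tape [0.376 0.126 0.002]
scene0 timer [ 0.631 -0.464  0.017]
scene0 jar [0.901 0.48  0.036]
cover 1965 [array([ 0.544, -0.07 ]), np.float64(0.125)] [ 0.50063609 -0.13592434  0.05494784]
tray [array([0.468, 0.405]), array([0.635, 0.336]), array([0.556, 0.139]), array([0.405, 0.208])]
side0 amber [ 0.378 -0.251  0.034]
side0 red [ 0.505 -0.262  0.036]
side0 bottle [ 0.563 -0.004  0.229]
side0 stack [0.566 0.017 0.11 ]
side0 mk0 [ 0.53  -0.12   0.065]
side0 mk1 [ 0.459 -0.233  0.001]
side0 tray [0.517 0.295 0.005]
side0 jar [0.897 0.516 0.049]
side0 ring [ 0.863  0.425 -0.003]
side0 tape [0.37  0.113 0.001]
cover 2027 [array([ 0.542, -0.066]), np.float64(0.126)] [ 0.53047814 -0.02104407  0.06285227]
tray [array([0.562, 0.178]), array([0.401, 0.239]), array([0.469, 0.412]), array([0.628, 0.362])]
```

```bash
python3 - <<'E'
from h import *
a=load('scene0')['image'][170:260,165:320,::-1]; b=load('side0')['image'][170:260,215:345,::-1]
A=cv2.resize(a,(780,453),interpolation=3);
cv2.imwrite('pics/c1.png',A); cv2.imwrite('pics/c2.png',cv2.resize(b,(780,540),interpolation=3))
E
```

```text
(no output)
```

View pics/c1.png

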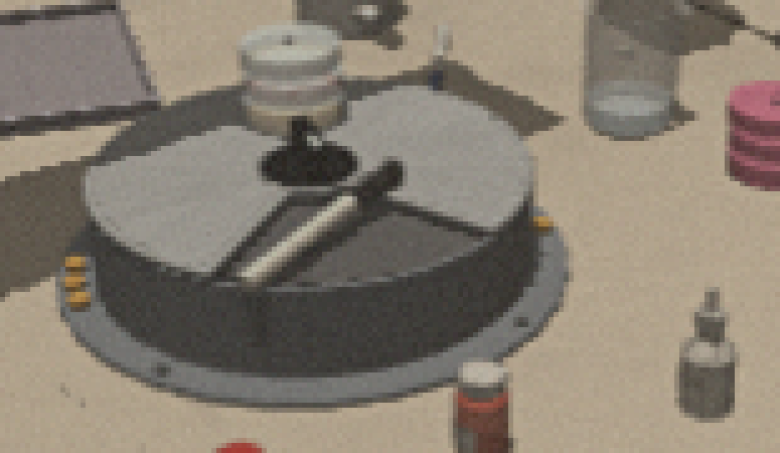

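View pics/c2.png

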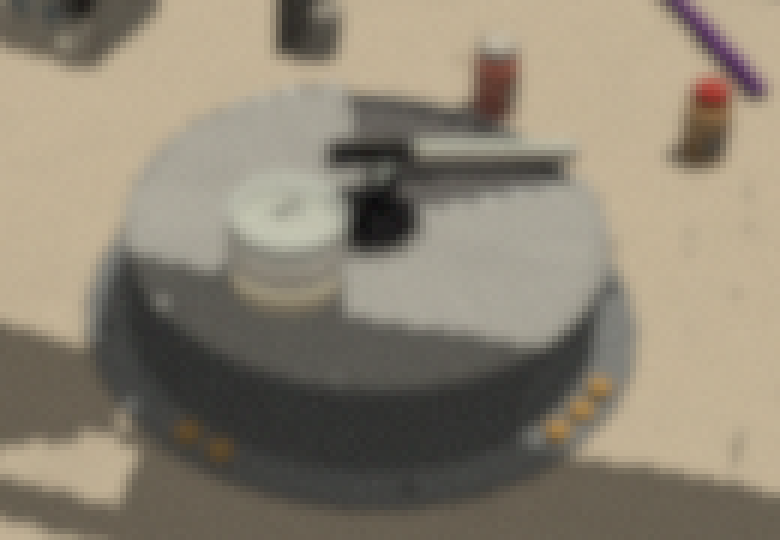

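The crops show the white stack, which is the one meant, at crop 1 (292,80). The marker, with a black cap and white body, runs from (245,275) to (395,175). Studs: three at the left, one at the right, two at the back. I'll measure the slot and stud angles, and the marker and stack positions.

```bash
python3 - <<'E'
from h import *
s=load('scene0'); s2=load('side0'); c=np.array([.543,-.068])
f=lambda a,b,z:at_z(s,165+(a-2)/5.032,170+(b-2)/5.032,z)
g=lambda a,b,z:at_z(s2,215+(a-2.5)/6,170+(b-2.5)/6,z)
def pr(k,P): d=P[:2]-c; print(k,np.round(P[:2],3),'r %.3f ang %.1f'%(np.hypot(*d),np.degrees(np.arctan2(d[1],d[0]))))
for p in [(75,262),(76,281),(79,299),(544,224)]: pr('stud',f(*p,.009))
for p in [(187,432),(219,449),(600,388),(581,408),(557,429)]: pr('stud2',g(*p,.009))
for p in [(290,195),(215,275),(390,200),(490,235)]: pr('slotedge',f(*p,.065))
for p in [(345,95),(565,170)]: pr('slotedge2',g(*p,.065))
for p in [(240,272),(400,172)]: pr('mk',f(*p,.073))
for p in [(328,153),(577,153)]: pr('mk2',g(*p,.073))
for p in [(290,48)]: pr('stk',f(*p,.112))
for p in [(288,207)]: pr('stk2',g(*p,.112))
C=cloud(s)
for nm,(x,y),zr in [('stack',(.56,0),(.1,.118)),('amber',(.378,-.263),(.01,.06)),('red',(.504,-.275),(.01,.06)),('bot',(.62,-.3),(.01,.08))]:
  for S in (s,s2):
    C=cloud(S); m=(np.hypot(C[...,0]-x,C[...,1]-y)<.045)&(C[...,2]>zr[0])&(C[...,2]<zr[1])
    q=C[m]; print(nm,len(q), np.round(q.min(0),3),np.round(q.max(0),3)) if len(q) else 0
E
```

```text
stud [0.431 0.006] r 0.134 ang 146.6
stud [ 0.422 -0.014] r 0.133 ang 156.2
stud [ 0.414 -0.034] r 0.133 ang 165.0
stud [ 0.675 -0.12 ] r 0.142 ang -21.4
stud2 [0.606 0.055] r 0.138 ang 62.8
stud2 [0.587 0.062] r 0.137 ang 71.2
stud2 [ 0.411 -0.034] r 0.136 ang 165.7
stud2 [ 0.418 -0.017] r 0.135 ang 157.6
stud2 [0.428 0.002] r 0.135 ang 148.7
slotedge [ 0.519 -0.091] r 0.033 ang -136.0
slotedge [ 0.443 -0.143] r 0.125 ang -143.3
slotedge [ 0.56  -0.129] r 0.063 ang -74.4
slotedge [ 0.579 -0.193] r 0.130 ang -73.7
slotedge2 [ 0.58  -0.174] r 0.113 ang -70.8
slotedge2 [ 0.451 -0.139] r 0.117 ang -142.4
mk [ 0.448 -0.16 ] r 0.132 ang -136.0
mk [ 0.575 -0.117] r 0.058 ang -57.3
mk2 [ 0.575 -0.108] r 0.051 ang -51.9
mk2 [ 0.446 -0.145] r 0.124 ang -141.5
stk [ 0.571 -0.011] r 0.064 ang 63.7
stk2 [ 0.572 -0.008] r 0.067 ang 63.9
stack 205 [ 0.543 -0.036  0.1  ] [0.603 0.029 0.116]
stack 265 [ 0.541 -0.035  0.1  ] [0.601 0.028 0.115]
amber 220 [ 0.37 -0.28  0.01] [ 0.396 -0.254  0.051]
amber 92 [ 0.369 -0.276  0.01 ] [ 0.396 -0.245  0.049]
red 191 [ 0.495 -0.29   0.011] [ 0.522 -0.265  0.051]
red 89 [ 0.494 -0.286  0.01 ] [ 0.521 -0.258  0.051]
bot 180 [ 0.612 -0.323  0.01 ] [ 0.637 -0.298  0.07 ]
bot 50 [ 0.611 -0.314  0.011] [ 0.628 -0.291  0.062]
```

```bash
cat >> h.py <<'E'
from scipy.spatial.transform import Rotation as Ro
def plan(x,y,z,jaw=None):
    """tool-axes remaining shift (fraction units, full=0.25) and turn about tool z (units of .5 rad) to jaw direction deg; shift is in axes AFTER turn and BEFORE turn"""
    s=telemetry.read_state(); R=Ro.from_quat(s['orientation']); d=np.array([x,y,z])-s['tcp_pos']
    th=0; yj=R.as_matrix()[:,1]; cur=np.degrees(np.arctan2(yj[1],yj[0]))
    if jaw is not None: th=-((jaw-cur+90)%180-90)
    R2=R*Ro.from_rotvec([0,0,np.radians(th)])
    tilt=np.degrees(np.arccos(min(1,-R.as_matrix()[2,2])))
    print('t %.1f tcp %s jaw %.1f tilt %.1f q6 %.2f w %.3f F %s'%(s['time_s'],np.round(s['tcp_pos'],4),cur,tilt,s['q'][5],s['width'],np.round(s['contact_force'],1)))
    print('now-axes',np.round(R.inv().apply(d)/.25,3),'turn',round(np.radians(th)/.5,3),'after-turn axes',np.round(R2.inv().apply(d)/.25,3))
E
python3 -m crank '[[[0,0,0.3,-0.024,-0.21,0,-1],[0,0,0.3,0,0,0,-1],[0,0,0.3,0,0,0,-1],[0,0,0,0,0,0,-1],[0,0,0,0,0,0,-1]]]' 20
python3 - <<'E'
from h import *
plan(.572,-.007,.1,-26); snap('wrist','w1')
E
```

```text
time_s: 0.6
tcp_pos: [0.5696, -0.0058, 0.2098]
orientation: [0.848, 0.53, -0.004, -0.003]
contact_force: [-0.6, -0.2, 0.2]
width: 0.0916
t 0.6 tcp [ 0.5696 -0.0058  0.2098] jaw -26.0 tilt 0.6 q6 0.44 w 0.092 F [-0.6 -0.2  0.2]
now-axes [0.002 0.014 0.439] turn -0.002 after-turn axes [0.002 0.014 0.439]
```

View pics/w1.png

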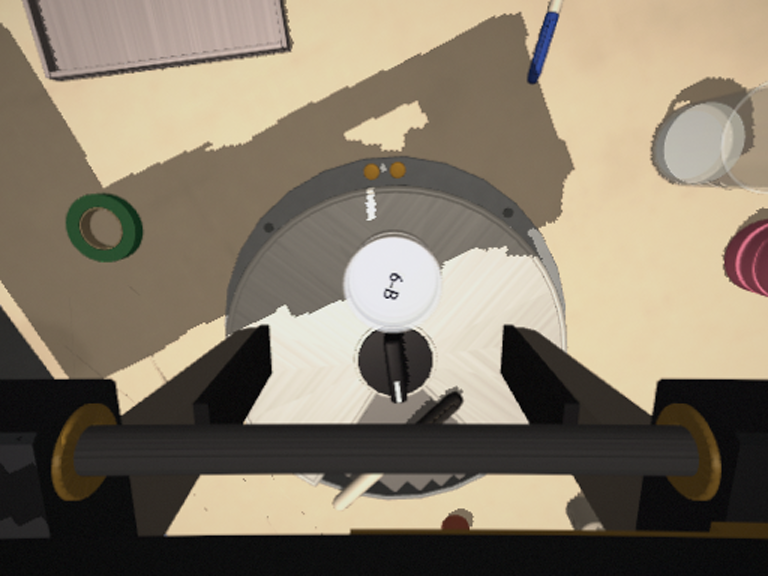

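The wrist view shows the stack top at (392,282), the knob at (395,360), the two studs at (384,170), and the marker running from (340,505) to (455,395).

```bash
python3 - <<'E'
from h import *
s=load('w1')
for k,u,v,z in [('stack',392,281,.114),('knobdisc',395,360,.068),('stud',371,172,.0095),('stud',397,170,.0095),('mkend',458,396,.072),('mkend',338,506,.072)]: print(k,np.round(at_z(s,u/1.5,v/1.5,z),4))
C=cloud(s); m=(abs(C[...,2]-.114)<.006)&(np.hypot(C[...,0]-.572,C[...,1]+.006)<.05); q=C[m]; print(q.min(0),q.max(0),len(q))
m=(abs(C[...,2]-.088)<.004)&(np.hypot(C[...,0]-.543,C[...,1]+.068)<.035); q=C[m];print('knobtop',q.mean(0),len(q)); _,_,V=np.linalg.svd(q[:,:2]-q[:,:2].mean(0)); print(np.degrees(np.arctan2(V[0,1],V[0,0])), np.ptp((q[:,:2]-q[:,:2].mean(0))@V.T,axis=0))
E
```

```text
stack [ 0.5752 -0.0031  0.114 ]
knobdisc [ 0.5467 -0.0677  0.068 ]
stud [0.5884 0.0607 0.0095]
stud [0.6075 0.0531 0.0095]
mkend [ 0.5769 -0.1121  0.072 ]
mkend [ 0.4535 -0.1576  0.072 ]
[ 0.5444389  -0.0360509   0.10801302] [0.60428946 0.0240884  0.1160463 ] 3417
knobtop [ 0.54698879 -0.06758496  0.0866917 ] 469
-108.92623168132333 [0.04719604 0.01188036]
```

```bash
python3 -m crank '[[[0,0,0,0.002,0.018,0.15,-1],[0,0,0,0,0,0.15,-1],[0,0,0,0,0,0.12,-1],[0,0,0,0,0,0.11,-1],[0,0,0,0,0,0,-1]]]' 15
python3 - <<'E'
from h import *
plan(.5745,-.005,.078,-26)
E
```

```text
time_s: 1.15
tcp_pos: [0.5772, -0.0072, 0.075]
orientation: [0.844, 0.537, -0.001, -0.001]
contact_force: [0.2, 0.4, -0.4]
width: 0.0919
t 1.1 tcp [ 0.5772 -0.0072  0.075 ] jaw -25.1 tilt 0.2 q6 0.42 w 0.092 F [ 0.2  0.4 -0.4]
now-axes [ 0.003 -0.013 -0.012] turn 0.032 after-turn axes [ 0.003 -0.014 -0.012]
```

```bash
python3 -m crank '[[[0,0,0,0,0,0,1],[0,0,0,0,0,0,1],[0,0,0,0,0,0,1],[0,0,0,0,0,0,1],[0,0,0,0,0,-0.08,1],[0,0,0,0,0,-0.15,1],[0,0,0,0,0,-0.15,1]]]' 15
python3 - <<'E'
from h import *
plan(.553,.270,.12,68.5)
E
```

```text
time_s: 1.85
tcp_pos: [0.5774, -0.0071, 0.174]
orientation: [0.843, 0.539, -0.002, -0.001]
contact_force: [-0.3, -0.6, -0.7]
width: 0.0604
t 1.9 tcp [ 0.5774 -0.0071  0.174 ] jaw -24.8 tilt 0.3 q6 0.42 w 0.060 F [-0.3 -0.6 -0.7]
now-axes [ 0.966 -0.553  0.217] turn 3.026 after-turn axes [-0.496 -0.996  0.217]
```

```bash

python3 - <<'E'
from h import *
plan(.5325,.325,.12,-21.5)
E
python3 -m crank '[[[0,0,-0.1,0.18,-0.1,0,1],[0,0,0,0.18,-0.1,0,1],[0,0,0,0.18,-0.1,0,1],[0,0,0,0.18,-0.1,0,1],[0,0,0,0.18,-0.1,0,1],[0,0,0,0.18,-0.1,0,1],[0,0,0,0.1,-0.05,0,1],[0,0,0,0,0,0,1]]]'
python3 - <<'E'
from h import *
plan(.5325,.325,.12,-21.5); snap('wrist','w2')
E
```

```text
t 1.9 tcp [ 0.5774 -0.0071  0.174 ] jaw -24.8 tilt 0.3 q6 0.42 w 0.060 F [-0.3 -0.6 -0.7]
now-axes [ 1.131 -0.72   0.217] turn -0.116 after-turn axes [ 1.171 -0.653  0.217]
time_s: 2.65
tcp_pos: [0.5472, 0.3268, 0.19]
orientation: [0.829, 0.559, 0.011, 0.003]
contact_force: [0.4, -0.8, -0.5]
width: 0.0604
t 2.6 tcp [0.5472 0.3268 0.19  ] jaw -22.0 tilt 1.3 q6 0.93 w 0.060 F [ 0.4 -0.8 -0.5]
now-axes [-0.033 -0.057  0.279] turn -0.019 after-turn axes [-0.032 -0.057  0.279]
```

View pics/w2.png

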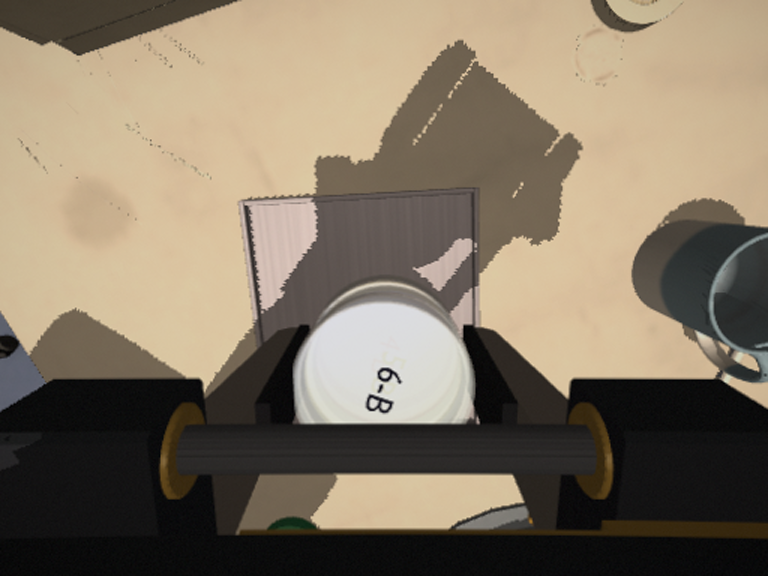

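The wrist view shows the tray's far corners at (241,202) and (478,188), and the stack held upright.

```bash
cat >> h.py <<'E'
def vert():
    R=Ro.from_quat(telemetry.read_state()['orientation']); a=R.inv().apply([0,0,-1]); print('turn xy to vertical',np.round(np.cross([0,0,1],a)[:2]/.5,3))
E
python3 - <<'E'
from h import *
s=load('w2'); a=at_z(s,241/1.5,202/1.5,.014);b=at_z(s,478/1.5,188/1.5,.014); print(a,b,np.linalg.norm(a-b)); d=(b-a)/np.linalg.norm(b-a); n=np.array([d[1],-d[0],0]); c=(a+b)/2+n*.1; print('ctr',c,np.degrees(np.arctan2(d[1],d[0])))
t=c-n*.045; print(t); plan(t[0],t[1],.017,np.degrees(np.arctan2(d[1],d[0]))); vert()
E
```

```text
[0.46974733 0.41135131 0.014     ] [0.63699763 0.35473844 0.014     ] 0.1765720206280989
ctr [0.52131028 0.28832415 0.014     ] -18.70054150913019
[0.53573827 0.33094847 0.014     ]
t 2.7 tcp [0.5473 0.3253 0.19  ] jaw -22.1 tilt 1.3 q6 0.93 w 0.060 F [-1.3  0.3 -0.4]
now-axes [-0.005 -0.063  0.691] turn -0.117 after-turn axes [-0.002 -0.064  0.691]
turn xy to vertical [ 0.035 -0.026]
```

```bash
python3 -m crank '[[[0.035,-0.026,-0.11,-0.004,-0.05,0.15,1],[0,0,0,0,0,0.15,1],[0,0,0,0,0,0.15,1],[0,0,0,0,0,0.14,1],[0,0,0,0,0,0,1]]]'
python3 - <<'E'
from h import *
plan(.5357,.331,.016,-18.7);vert()
E
```

```text
time_s: 3.2
tcp_pos: [0.5397, 0.3247, 0.0431]
orientation: [0.813, 0.582, 0.003, 0.001]
contact_force: [-0.1, -0.5, -0.6]
width: 0.0603
t 3.2 tcp [0.5397 0.3247 0.0431] jaw -18.9 tilt 0.4 q6 0.87 w 0.060 F [-0.1 -0.5 -0.6]
now-axes [ 0.018 -0.024  0.108] turn -0.006 after-turn axes [ 0.018 -0.024  0.108]
turn xy to vertical [ 0.012 -0.007]
```

```bash
python3 -m crank '[[[0.012,-0.007,0,0.01,-0.02,0.06,1],[0,0,0,0.004,0,0.044,1],[0,0,0,0,0,0.004,1],[0,0,0,0,0,0,1]]]'
python3 -m crank '[[[0,0,0,0,0,0,-0.7],[0,0,0,0,0,0,-0.7],[0,0,0,0,0,0,-0.7],[0,0,0,0,0,0,-0.7],[0,0,0,0,0,-0.1,-0.8],[0,0,0,0,0,-0.2,-0.8],[0,0,0,0,0,-0.2,-0.8],[0,0,0,0,0,-0.1,-0.8],[0,0,0,0,0,0,0]]]'
python3 - <<'E'
from h import *
plan(.515,-.135,.2,-72)
E
```

```text
time_s: 3.6
tcp_pos: [0.5395, 0.3294, 0.0193]
orientation: [0.814, 0.581, 0.003, 0.0]
contact_force: [-0.5, -0.9, 0.2]
width: 0.06
time_s: 4.5
tcp_pos: [0.539, 0.3293, 0.1763]
orientation: [0.814, 0.581, 0.003, 0.0]
contact_force: [0.5, -0.7, -0.2]
width: 0.077
t 4.5 tcp [0.539  0.3293 0.1763] jaw -19.0 tilt 0.4 q6 0.88 w 0.077 F [ 0.5 -0.7 -0.2]
now-axes [-1.787  0.513 -0.102] turn 1.851 after-turn axes [-0.665  1.736 -0.102]
```

```bash
python3 -m crank '[[[0,0,0,-0.18,0.05,-0.06,0],[0,0,0,-0.18,0.05,-0.06,0],[0,0,0,-0.18,0.05,0,0],[0,0,0,-0.18,0.05,0,0],[0,0,0,-0.18,0.05,0,0],[0,0,0,-0.18,0.05,0,0],[0,0,0,-0.18,0.05,0,0],[0,0,0,-0.18,0.05,0,0],[0,0,0,-0.18,0.05,0,0]]]'
python3 -m crank '[[[0,0,0.3,0,0,0,0],[0,0,0.3,0,0,0,0],[0,0,0.3,0,0,0,0],[0,0,0.3,0,0,0,0],[0,0,0.3,0,0,0,0],[0,0,0.3,0,0,0,0],[0,0,0,0,0,0,0]]]'
python3 - <<'E'
from h import *
plan(.515,-.135,.2,-72);vert(); snap('wrist','w3')
E
```

```text
time_s: 5.4
tcp_pos: [0.5103, -0.0994, 0.1975]
orientation: [0.811, 0.585, 0.002, -0.001]
contact_force: [0.4, 0.3, -0.1]
width: 0.0463
time_s: 6.1
tcp_pos: [0.5047, -0.1066, 0.1886]
orientation: [0.986, 0.17, -0.004, -0.004]
contact_force: [-0.4, -0.2, 0.1]
width: 0.0463
t 6.1 tcp [ 0.5047 -0.1066  0.1886] jaw -70.5 tilt 0.6 q6 1.01 w 0.046 F [-0.4 -0.2  0.1]
now-axes [ 0.001  0.12  -0.047] turn 0.053 after-turn axes [ 0.004  0.12  -0.047]
turn xy to vertical [-0.017  0.013]
```

View pics/w3.png

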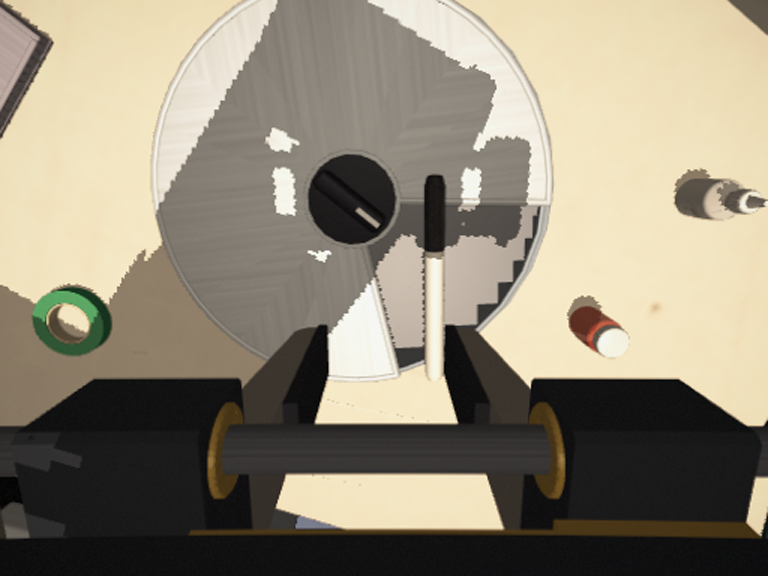

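The marker is unmoved, with ends at (434,176) and (435,379). The cover's slot edges run (400,203)-(548,205) and (373,280)-(398,376).

```bash
python3 - <<'E'
from h import *
s=load('w3'); f=lambda a,b,z:at_z(s,a/1.5,b/1.5,z)[:2]
a=f(435,177,.078);b=f(435,379,.076); print('mk',a,b,np.linalg.norm(a-b)); m=(a+b)/2; d=a-b; ang=np.degrees(np.arctan2(d[1],d[0]));print(m,ang)
C=cloud(s); q=C[(abs(C[...,2]-.068)<.0025)&(s['depth']>0)]; 
for e in [(400,203),(548,205),(373,280),(398,376)]: print(f(*e,.065), np.degrees(np.arctan2(*(f(*e,.065)-[.5455,-.068])[::-1])))
k=f(353,198,.068); print('knobdisc',k)
plan(m[0],m[1],.14,ang+90)
E
```

```text
mk [ 0.57611392 -0.11232988] [ 0.4530442 -0.1599938] 0.1319772944632294
[ 0.51457906 -0.13616184] 21.170988785054394
[ 0.55411084 -0.09846675] -74.21808506637633
[ 0.58401703 -0.18679011] -72.03500375229974
[ 0.50101615 -0.09879676] -145.30462690204905
[ 0.44184663 -0.13782963] -146.0324779239872
knobdisc [ 0.54731141 -0.06959141]
t 6.2 tcp [ 0.5045 -0.1066  0.1886] jaw -70.2 tilt 0.6 q6 1.01 w 0.046 F [-0.5 -0.7 -0.7]
now-axes [-0.001  0.127  0.193] turn -0.048 after-turn axes [-0.004  0.127  0.193]
```

```bash
python3 -m crank '[[[-0.017,0.013,-0.04,0,0.125,0.05,0],[0,0,0,0,0,0.15,0],[0,0,0,0,0,0.13,0],[0,0,0,0,0,0,0]]]'
python3 - <<'E'
from h import *
plan(.5146,-.1362,.067,-68.8);vert()
E
```

```text
time_s: 6.55
tcp_pos: [0.5159, -0.1368, 0.103]
orientation: [0.981, 0.192, 0.001, 0.0]
contact_force: [-0.3, 0.2, -0.2]
width: 0.0461
t 6.5 tcp [ 0.5159 -0.1368  0.103 ] jaw -67.9 tilt 0.1 q6 0.92 w 0.046 F [-0.3  0.2 -0.2]
now-axes [-0.004 -0.004  0.144] turn 0.033 after-turn axes [-0.004 -0.004  0.144]
turn xy to vertical [ 0.003 -0.003]
```

```bash
python3 -m crank '[[[0,0,0.03,-0.003,-0.004,0.08,0],[0,0,0,0,0,0.065,0],[0,0,0,0,0,0.004,0],[0,0,0,0,0,0,0]]]'
python3 -m crank '[[[0,0,0,0,0,0,1],[0,0,0,0,0,0,1],[0,0,0,0,0,0,1],[0,0,0,0,0,0,1],[0,0,0,0,0,0,1],[0,0,0,0,0,-0.06,1],[0,0,0,0,0,-0.15,1],[0,0,0,0,0,-0.15,1],[0,0,0,0,0,0,1]]]' 15
python3 - <<'E'
from h import *
plan(.507,.246,.17,71.3)
E
```

```text
time_s: 6.95
tcp_pos: [0.516, -0.1361, 0.0676]
orientation: [0.982, 0.19, 0.001, 0.001]
contact_force: [0.3, 0.3, -0.3]
width: 0.0458
time_s: 7.85
tcp_pos: [0.5168, -0.1361, 0.1638]
orientation: [0.982, 0.191, 0.002, 0.001]
contact_force: [0.3, 0.3, -0.4]
width: 0.0118
t 7.8 tcp [ 0.5168 -0.1361  0.1638] jaw -67.9 tilt 0.3 q6 0.93 w 0.012 F [ 0.3  0.3 -0.4]
now-axes [ 0.538 -1.431 -0.027] turn 1.423 after-turn axes [-0.527 -1.435 -0.027]
```

```bash
python3 -m crank '[[[0,0,0,0.07,-0.18,0,1],[0,0,0,0.07,-0.18,0,1],[0,0,0,0.07,-0.18,0,1],[0,0,0,0.07,-0.18,0,1],[0,0,0,0.07,-0.18,0,1],[0,0,0,0.07,-0.18,0,1],[0,0,0,0.07,-0.18,0,1],[0,0,0,0.05,-0.15,0,1],[0,0,0,0,0,0,1]]]'
python3 -m crank '[[[0,0,0.285,0,0,0,1],[0,0,0.285,0,0,0,1],[0,0,0.285,0,0,0,1],[0,0,0.285,0,0,0,1],[0,0,0.285,0,0,0,1],[0,0,0,0,0,0,1]]]'
python3 - <<'E'
from h import *
plan(.507,.246,.1,71.3);vert(); snap('side','s2');snap('wrist','w4')
s=load('s2');C=cloud(s);m=(np.hypot(C[...,0]-.54,C[...,1]-.33)<.05)&(C[...,2]>.04)&(C[...,2]<.06);q=C[m];print('stack',len(q),q.min(0),q.max(0) )
E
```

```text
time_s: 8.75
tcp_pos: [0.5095, 0.2531, 0.1593]
orientation: [0.982, 0.188, 0.003, 0.002]
contact_force: [0.4, -0.2, 1.3]
width: 0.0122
time_s: 9.35
tcp_pos: [0.5066, 0.2497, 0.1541]
orientation: [0.984, -0.177, 0.001, 0.004]
contact_force: [0.1, 0.3, -0.5]
width: 0.0122
t 9.3 tcp [0.5066 0.2497 0.1541] jaw -110.4 tilt 0.4 q6 2.39 w 0.012 F [ 0.1  0.3 -0.5]
now-axes [0.006 0.012 0.216] turn -0.061 after-turn axes [0.006 0.012 0.216]
turn xy to vertical [ 0.014 -0.006]
stack 488 [0.50670108 0.29923806 0.04000657] [0.5675235  0.36025211 0.05613245]
```

View pics/s2.png

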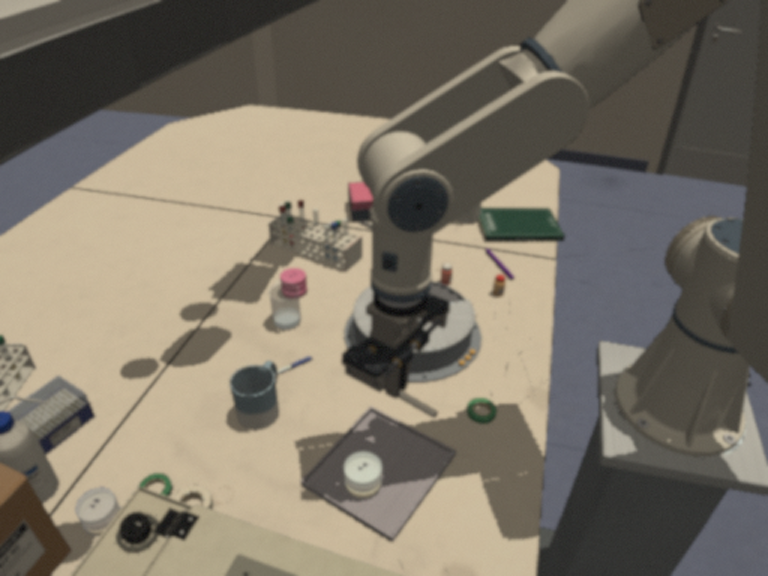

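The stack stands on the tray at side (362,472). The marker is held above the tray.

```bash
python3 -m crank '[[[0.014,-0.006,-0.06,0.006,0.012,0.16,1],[0,0,0,0,0,0.16,1],[0,0,0,0,0,0.11,1],[0,0,0,0,0,0,1]]]'
python3 - <<'E'
from h import *
plan(.507,.246,.008,71.3);vert()
E
```

```text
time_s: 9.85
tcp_pos: [0.5091, 0.2458, 0.0451]
orientation: [0.989, -0.151, 0.002, -0.002]
contact_force: [0.0, -0.4, -0.4]
width: 0.0119
t 9.8 tcp [0.5091 0.2458 0.0451] jaw -107.4 tilt 0.3 q6 2.32 w 0.012 F [ 0.  -0.4 -0.4]
now-axes [-0.009  0.002  0.148] turn 0.046 after-turn axes [-0.009  0.003  0.148]
turn xy to vertical [-0.007 -0.007]
```

```bash
python3 -m crank '[[[-0.007,-0.007,0.04,-0.006,0,0.08,1],[0,0,0,0,0,0.055,1],[0,0,0,0,0,0.012,1],[0,0,0,0,0,0.003,1],[0,0,0,0,0,0,1]]]'
python3 -m crank '[[[0,0,0,0,0,0,0.3],[0,0,0,0,0,0,0.3],[0,0,0,0,0,0,0.3],[0,0,0,0,0,-0.1,0.3],[0,0,0,0,0,-0.2,0],[0,0,0,0,0,-0.2,0],[0,0,0,0,0,-0.1,0]]]'
python3 - <<'E'
from h import *
snap('side','s3'); plan(.5455,-.068,.15,-19)
E
```

```text
time_s: 10.35
tcp_pos: [0.5112, 0.2472, 0.0117]
orientation: [0.988, -0.156, 0.002, -0.002]
contact_force: [0.1, -0.2, 0.3]
width: 0.0122
time_s: 11.05
tcp_pos: [0.5085, 0.2457, 0.1641]
orientation: [0.988, -0.154, -0.001, 0.0]
contact_force: [0.8, -0.4, -0.4]
width: 0.0461
t 11.1 tcp [0.51   0.2465 0.1671] jaw -107.8 tilt 0.2 q6 2.33 w 0.046 F [0.9 1.7 2.4]
now-axes [0.519 1.155 0.067] turn -3.098 after-turn axes [-1.143  0.544  0.067]
```

```bash
python3 -m crank '[[[0,0,0,0.075,0.165,0,0],[0,0,0,0.075,0.165,0,0],[0,0,0,0.075,0.165,0,0],[0,0,0,0.075,0.165,0,0],[0,0,0,0.075,0.165,0,0],[0,0,0,0.075,0.165,0,0],[0,0,0,0.07,0.165,0,0],[0,0,0,0,0,0,0]]]'
python3 -m crank '[[[0,0,-0.3,0,0,0,0],[0,0,-0.3,0,0,0,0],[0,0,-0.3,0,0,0,0],[0,0,-0.3,0,0,0,0],[0,0,-0.3,0,0,0,0],[0,0,-0.3,0,0,0,0],[0,0,-0.3,0,0,0,0],[0,0,-0.3,0,0,0,0],[0,0,-0.3,0,0,0,0],[0,0,-0.3,0,0,0,0]]]'
python3 - <<'E'
from h import *
plan(.546,-.069,.15,-19);vert(); snap('wrist','w5')
s=load('s3');print([np.round(at_d(s,a/1.5,b/1.5),3) for a,b in [(362,465)]])
cv2.imwrite('pics/c3.png',cv2.resize(s['image'][265:365,195:310,::-1],(575,500),interpolation=3))
E
```

```text
time_s: 11.9
tcp_pos: [0.5498, -0.0771, 0.1693]
orientation: [0.989, -0.151, 0.006, -0.003]
contact_force: [-0.1, 0.5, 0.7]
width: 0.046
time_s: 12.9
tcp_pos: [0.547, -0.0709, 0.1664]
orientation: [0.825, 0.566, 0.005, -0.001]
contact_force: [0.4, 0.5, 0.8]
width: 0.046
t 12.9 tcp [ 0.547  -0.0709  0.1664] jaw -21.1 tilt 0.6 q6 0.23 w 0.046 F [0.4 0.5 0.8]
now-axes [ 0.005 -0.007  0.066] turn -0.074 after-turn axes [ 0.005 -0.007  0.066]
turn xy to vertical [ 0.009 -0.018]
[array([0.539, 0.327, 0.051])]
```

View pics/c3.png

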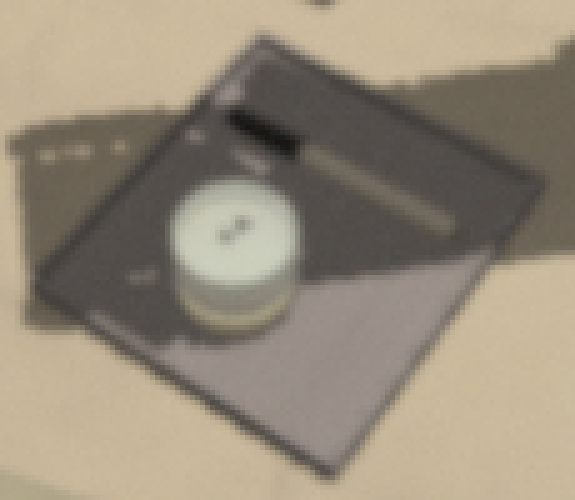

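View pics/w5.png

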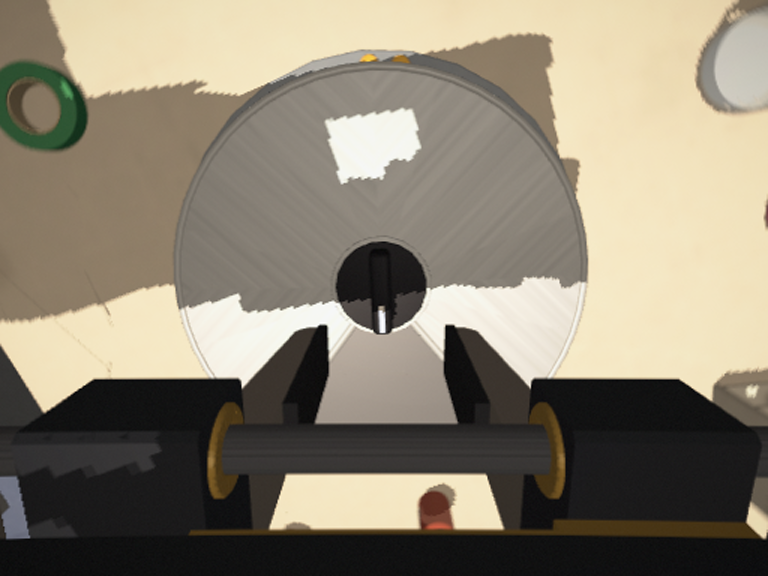

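The marker and stack both lie inside the tray. In the wrist view the knob is at (380,286) and its bar is square to the jaws.

```bash
python3 - <<'E'
from h import *
s=load('w5'); f=lambda a,b,z:np.round(at_z(s,a/1.5,b/1.5,z)[:2],4)
k=f(381.5,285.5,.068); print(k, f(380,250,.088),f(382,333,.088)); a=f(370,60,.0095);b=f(401,61,.0095); 
m=(a+b)/2-k; print('bay2 ang',np.degrees(np.arctan2(m[1],m[0])),np.hypot(*m))
L,R_=f(175,270,.065),f(587,270,.065); print('rim',L,R_,(L+R_)/2)
plan(k[0],k[1],.071,-20)
E
```

```text
[ 0.5468 -0.068 ] [ 0.555  -0.0447] [ 0.5386 -0.0899]
bay2 ang 67.8129998647187 0.13796547575390014
rim [ 0.4338 -0.0148] [ 0.6662 -0.1046] [ 0.55   -0.0597]
t 12.9 tcp [ 0.5469 -0.0708  0.1663] jaw -20.6 tilt 0.6 q6 0.22 w 0.046 F [-0.3 -0.1 -0.6]
now-axes [ 0.007 -0.006  0.381] turn -0.02 after-turn axes [ 0.007 -0.006  0.381]
```

```bash
python3 -m crank '[[[0.009,-0.018,-0.02,0.007,-0.003,0.15,0],[0,0,0,0,0,0.15,0],[0,0,0,0,0,0.06,0],[0,0,0,0,0,0.01,0],[0,0,0,0,0,0,0]]]'
python3 - <<'E'
from h import *
plan(.5465,-.068,.072,-20); vert()
E
```

```text
time_s: 13.45
tcp_pos: [0.548, -0.0651, 0.0719]
orientation: [0.822, 0.57, 0.001, 0.0]
contact_force: [1.0, -0.9, 0.3]
width: 0.0461
t 13.4 tcp [ 0.548  -0.0651  0.0719] jaw -20.5 tilt 0.1 q6 0.24 w 0.046 F [ 1.  -0.9  0.3]
now-axes [-0.013 -0.002 -0.   ] turn -0.019 after-turn axes [-0.013 -0.002 -0.   ]
turn xy to vertical [ 0.004 -0.002]
```

```bash
python3 -m crank '[[[0,0,0,-0.012,-0.002,0,0.4],[0,0,0,0,0,0,1],[0,0,0,0,0,0,1],[0,0,0,0,0,0,1],[0,0,0,0,0,0,1]]]' 25
python3 -m crank '[[[0,0,-0.2,0,0,0,1],[0,0,-0.2,0,0,0,1],[0,0,-0.2,0,0,0,1],[0,0,-0.2,0,0,0,1]]]'
python3 - <<'E'
from h import *
plan(.5465,-.068,.072,67.4); print(telemetry.read_state()['wrist_torque'])
E
```

```text
time_s: 13.95
tcp_pos: [0.5458, -0.067, 0.0749]
orientation: [0.823, 0.569, 0.001, -0.0]
contact_force: [-1.6, 2.9, -4.2]
width: 0.0117
time_s: 14.35
tcp_pos: [0.5453, -0.0669, 0.0748]
orientation: [0.69, 0.724, 0.001, -0.0]
contact_force: [1.0, 0.1, -3.5]
width: 0.0117
t 14.3 tcp [ 0.5453 -0.0669  0.0748] jaw 2.8 tilt 0.2 q6 -0.18 w 0.012 F [ 1.   0.1 -3.5]
now-axes [-0.005  0.005  0.011] turn -2.254 after-turn axes [-0.006 -0.002  0.011]
[ 0.00219293  0.00100449 -0.13051655]
```

```bash
python3 -m crank '[[[0,0,-0.25,0,0,0,1],[0,0,-0.25,0,0,0,1],[0,0,-0.25,0,0,0,1],[0,0,-0.25,0,0,0,1],[0,0,-0.25,0,0,0,1],[0,0,-0.25,0,0,0,1],[0,0,-0.25,0,0,0,1],[0,0,-0.25,0,0,0,1],[0,0,-0.2,0,0,0,1],[0,0,0,0,0,0,1]]]'
python3 - <<'E'
from h import *
plan(.5465,-.068,.072,67.4); print(telemetry.read_state()['wrist_torque'])
E
```

```text
time_s: 15.35
tcp_pos: [0.5441, -0.0677, 0.0748]
orientation: [0.188, 0.982, 0.001, 0.0]
contact_force: [1.0, 0.7, -3.5]
width: 0.0115
t 15.3 tcp [ 0.5441 -0.0677  0.0748] jaw 68.3 tilt 0.2 q6 -1.32 w 0.011 F [ 1.   0.7 -3.5]
now-axes [-0.009  0.002  0.011] turn 0.032 after-turn axes [-0.009  0.003  0.011]
[ 0.07495887 -0.19444392  0.09142795]
```

```bash
python3 -m crank '[[[0,0,0,0,0,0,0],[0,0,0,0,0,0,0],[0,0,0,0,0,0,0],[0,0,0,0,0,-0.1,0],[0,0,0,0,0,-0.2,0],[0,0,0,0,0,-0.1,0],[0,0,0,0,0,0,0]]]'
python3 - <<'E'
from h import *
plan(.56,-.29,.17,67.4); vert()
E
```

```text
time_s: 16.05
tcp_pos: [0.5439, -0.068, 0.1786]
orientation: [0.194, 0.981, 0.001, 0.0]
contact_force: [0.3, -0.5, -0.2]
width: 0.0464
t 16.1 tcp [ 0.5439 -0.068   0.1786] jaw 67.6 tilt 0.1 q6 -1.31 w 0.046 F [ 0.3 -0.5 -0.2]
now-axes [-0.398 -0.797  0.032] turn 0.007 after-turn axes [-0.401 -0.795  0.032]
turn xy to vertical [ 0.005 -0.001]
```

```bash
python3 -m crank '[[[0,0,0,-0.08,-0.16,0,0],[0,0,0,-0.08,-0.16,0,0],[0,0,0,-0.08,-0.16,0,0],[0,0,0,-0.08,-0.16,0,0],[0,0,0,-0.08,-0.16,0,0],[0,0,0,0,0,0,0]]]'
python3 - <<'E'
from h import *
plan(.508,-.274,.1,67.4);vert(); snap('wrist','w6');snap('scene','sc2')
s=load('sc2'); cv2.imwrite('pics/c4.png',cv2.resize(s['image'][170:270,165:320,::-1],(775,500),interpolation=3))
E
```

```text
time_s: 16.65
tcp_pos: [0.5604, -0.2971, 0.1745]
orientation: [0.194, 0.981, 0.002, 0.001]
contact_force: [0.7, -0.1, -0.9]
width: 0.0462
t 16.6 tcp [ 0.5604 -0.2971  0.1745] jaw 67.6 tilt 0.2 q6 -1.67 w 0.046 F [ 0.7 -0.1 -0.9]
now-axes [0.229 0.005 0.298] turn 0.006 after-turn axes [0.229 0.004 0.298]
turn xy to vertical [0.007 0.001]
```

View pics/w6.png

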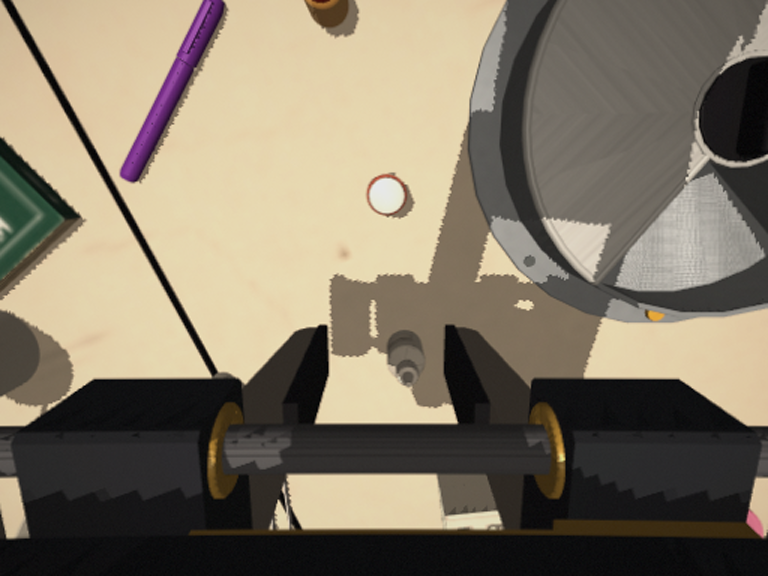

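The wrist view shows the vial cap at (387,194), the dropper bottle at (405,360) to avoid, and the slot's lower edge from (605,275) to (705,165) near the one-stud mark at (655,315).

```bash
python3 - <<'E'
from h import *
s=load('w6'); f=lambda a,b,z:np.round(at_z(s,a/1.5,b/1.5,z)[:2],4)
c=np.array([.546,-.068])
print('vial',f(387,194,.05),'bottle tip',f(408,376,.07),f(404,345,.03))
for e in [(600,282,.065),(706,166,.065),(655,315,.0095)]:
    d=f(*e)-c; print(f(*e),np.degrees(np.arctan2(d[1],d[0])),np.hypot(*d))
v=f(387,194,.05); plan(v[0],v[1],.1,67.5)
E
```

```text
vial [ 0.5105 -0.2754] bottle tip [ 0.6224 -0.3068] [ 0.6166 -0.3054]
[ 0.6111 -0.1724] -58.053852521148166 0.12303401968561374
[ 0.5668 -0.0967] -54.06770353159043 0.035444745731913446
[ 0.6745 -0.1212] -22.489935582261367 0.1390772806751699
t 16.8 tcp [ 0.5597 -0.2929  0.1741] jaw 67.7 tilt 0.3 q6 -1.67 w 0.046 F [-0.8  0.1 -0.1]
now-axes [ 0.208 -0.011  0.297] turn 0.006 after-turn axes [ 0.208 -0.012  0.297]
```

```bash
python3 -m crank '[[[0.007,0.001,0,0.16,-0.01,0,-0.1],[0,0,0,0.048,0,0.15,-0.1],[0,0,0,0,0,0.15,-0.1],[0,0,0,0,0,0.12,-0.1],[0,0,0,0,0,0.0,-0.1]]]'
python3 - <<'E'
from h import *
plan(.5105,-.2754,.022,67.5);vert()
E
```

```text
time_s: 17.25
tcp_pos: [0.5082, -0.2671, 0.0657]
orientation: [0.193, 0.981, 0.002, -0.001]
contact_force: [0.4, -0.3, -0.1]
width: 0.0502
t 17.2 tcp [ 0.5082 -0.2671  0.0657] jaw 67.8 tilt 0.3 q6 -1.67 w 0.050 F [ 0.4 -0.3 -0.1]
now-axes [-0.022 -0.028  0.175] turn 0.01 after-turn axes [-0.022 -0.027  0.175]
turn xy to vertical [ 0.006 -0.007]
```

```bash
python3 -m crank '[[[0.006,-0.007,0,-0.022,-0.028,0,-0.1],[0,0,0,0,0,0.1,-0.1],[0,0,0,0,0,0.07,-0.1],[0,0,0,0,0,0.004,-0.1],[0,0,0,0,0,0,-0.1]]]'
python3 - <<'E'
from h import *
plan(.5105,-.2754,.022,67.5)
E
```

```text
time_s: 17.75
tcp_pos: [0.5161, -0.2764, 0.0278]
orientation: [0.191, 0.982, -0.001, 0.004]
contact_force: [-0.6, 0.9, 0.6]
width: 0.0506
t 17.8 tcp [ 0.5161 -0.2764  0.0278] jaw 68.0 tilt 0.5 q6 -1.68 w 0.051 F [-0.6  0.9  0.6]
now-axes [ 0.022 -0.005  0.023] turn 0.017 after-turn axes [ 0.022 -0.005  0.023]
```

```bash
python3 -m crank '[[[0,0,0,0.018,-0.004,0.024,-0.1],[0,0,0,0,0,0.006,-0.1],[0,0,0,0,0,0,1],[0,0,0,0,0,0,1],[0,0,0,0,0,0,1],[0,0,0,0,0,0,1]]]' 15
python3 - <<'E'
from h import *
plan(.618,-.098,.14,67.5);vert()
E
```

```text
time_s: 18.35
tcp_pos: [0.5137, -0.2769, 0.0241]
orientation: [0.191, 0.982, -0.002, 0.007]
contact_force: [-0.6, -0.5, 0.4]
width: 0.0265
t 18.4 tcp [ 0.5137 -0.2769  0.0241] jaw 68.0 tilt 0.9 q6 -1.68 w 0.026 F [-0.6 -0.5  0.4]
now-axes [-0.125  0.819 -0.463] turn 0.017 after-turn axes [-0.118  0.82  -0.463]
turn xy to vertical [-0.004  0.03 ]
```

Held at 26.5 mm. Lifting and moving over bay 1.

```bash
python3 -m crank '[[[0,0,0,0,0,-0.1,1],[-0.004,0.03,0,0,0,-0.18,1],[0,0,0,0,0,-0.18,1],[0,0,0,-0.025,0.16,0,1],[0,0,0,-0.025,0.16,0,1],[0,0,0,-0.025,0.16,0,1],[0,0,0,-0.025,0.16,0,1],[0,0,0,-0.018,0.16,0,1],[0,0,0,0,0,0,1],[0,0,0,0,0,0,1]]]'
python3 - <<'E'
from h import *
plan(.618,-.098,.1,67.5);vert(); s=snap('scene','sc3'); cv2.imwrite('pics/c5.png',cv2.resize(s['image'][150:260,165:320,::-1],(775,550),interpolation=3))
E
```

```text
time_s: 19.35
tcp_pos: [0.6192, -0.0965, 0.1448]
orientation: [0.192, 0.981, 0.001, 0.0]
contact_force: [0.0, -0.5, -0.2]
width: 0.0265
t 19.4 tcp [ 0.6192 -0.0965  0.1448] jaw 67.8 tilt 0.1 q6 -1.34 w 0.027 F [ 0.  -0.5 -0.2]
now-axes [ 0.002 -0.008  0.179] turn 0.011 after-turn axes [ 0.002 -0.008  0.179]
turn xy to vertical [0.003 0.001]
```

View pics/c5.png

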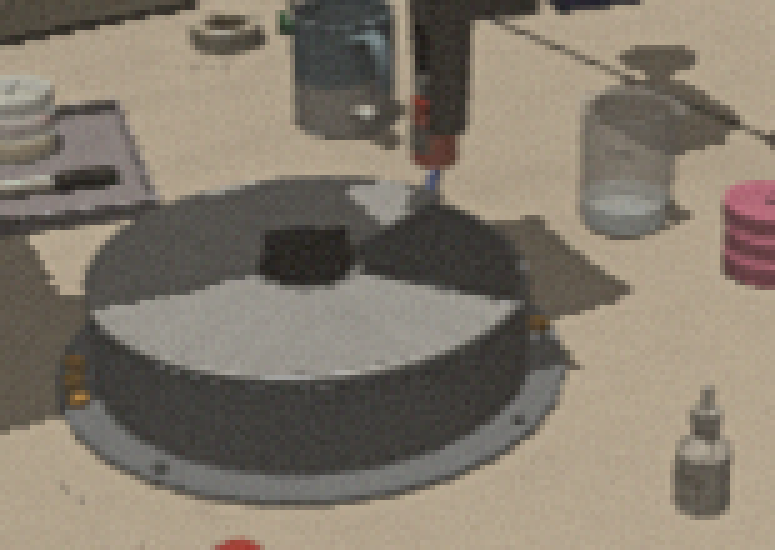

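The crop shows the vial held at (435,150) and the slot opening between the edge to (520,300) and the edge to (430,205). I'll check those angles.

```bash
python3 - <<'E'
from h import *
s=load('sc3'); c=np.array([.546,-.068])
for e in [(522,298),(430,203),(362,270)]:
    p=at_z(s,165+e[0]/5-.4,150+e[1]/5-.4,.065)[:2]; d=p-c; print(np.round(p,3),np.degrees(np.arctan2(d[1],d[0])),np.hypot(*d))
E
```

```text
[ 0.619 -0.172] -54.918505156396535 0.12719166007060564
[ 0.652 -0.041] 14.451110904800714 0.10897842380884107
[ 0.568 -0.091] -46.13021487252998 0.03199906550567352
```

```bash
python3 -m crank '[[[0.003,0.001,0,0.002,-0.006,0.1,1],[0,0,0,0,0,0.12,1],[0,0,0,0,0,0.12,1],[0,0,0,0,0,0.04,1],[0,0,0,0,0,0,1]]]'
python3 - <<'E'
from h import *
plan(.618,-.098,.031,67.5);vert()
E
```

```text
time_s: 19.9
tcp_pos: [0.6166, -0.1041, 0.0487]
orientation: [0.195, 0.981, -0.0, 0.001]
contact_force: [0.1, -0.1, -0.9]
width: 0.0269
t 19.9 tcp [ 0.6166 -0.1041  0.0487] jaw 67.5 tilt 0.1 q6 -1.35 w 0.027 F [ 0.1 -0.1 -0.9]
now-axes [0.004 0.025 0.071] turn -0.001 after-turn axes [0.004 0.025 0.071]
turn xy to vertical [-0.     0.005]
```

```bash
python3 -m crank '[[[0,0,0,0.002,0.015,0.05,1],[0,0,0,0,0,0.02,1],[0,0,0,0,0,0.002,1],[0,0,0,0,0,0,1]]]'
python3 -m crank '[[[0,0,0,0,0,0,0.15],[0,0,0,0,0,0,0.15],[0,0,0,0,0,0,0.15]]]'
python3 -m crank '[[[0,0,0,0,0,-0.06,0.15],[0,0,0,0,0,-0.15,0.15],[0,0,0,0,0,-0.2,0.15],[0,0,0,0,0,-0.15,0.15],[0,0,0,0,0,0,0]]]'
python3 - <<'E'
from h import *
plan(.546,-.068,.072,67.5);vert()
E
```

```text
time_s: 20.3
tcp_pos: [0.6192, -0.1018, 0.0325]
orientation: [0.196, 0.981, -0.0, 0.003]
contact_force: [-0.3, 0.6, 0.0]
width: 0.0264
time_s: 20.6
tcp_pos: [0.6204, -0.1018, 0.0341]
orientation: [0.196, 0.981, -0.0, 0.004]
contact_force: [-0.4, -0.1, 0.2]
width: 0.0389
time_s: 21.1
tcp_pos: [0.6188, -0.1012, 0.1827]
orientation: [0.196, 0.981, -0.0, 0.004]
contact_force: [0.4, -0.7, 0.1]
width: 0.0446
t 21.1 tcp [ 0.6188 -0.1012  0.1827] jaw 67.4 tilt 0.5 q6 -1.34 w 0.045 F [ 0.4 -0.7  0.1]
now-axes [0.323 0.01  0.44 ] turn -0.003 after-turn axes [0.323 0.011 0.44 ]
turn xy to vertical [0.002 0.016]
```

```bash
python3 -m crank '[[[0.002,0.016,0,0.16,0.005,0,0],[0,0,0,0.16,0.005,0,0],[0,0,0,0,0,0.15,0],[0,0,0,0,0,0.1,0],[0,0,0,0,0,0,0]]]'
python3 - <<'E'
from h import *
plan(.546,-.068,.072,67.5);vert()
for n in ['scene','side']:
    s=snap(n,n+'4'); C=cloud(s); m=(np.hypot(C[...,0]-.619,C[...,1]+.1)<.03)&(C[...,2]>.045)&(C[...,2]<.061)&(s['depth']>0); q=C[m]; print(n,len(q),q.min(0) if len(q) else '',q.max(0) if len(q) else '')
s=load('scene4'); cv2.imwrite('pics/c6.png',cv2.resize(s['image'][170:250,165:300,::-1],(675,400),interpolation=3))
E
```

```text
time_s: 21.6
tcp_pos: [0.5453, -0.0673, 0.1241]
orientation: [0.196, 0.981, 0.0, 0.005]
contact_force: [0.2, -0.5, -0.5]
width: 0.0457
t 21.6 tcp [ 0.5453 -0.0673  0.1241] jaw 67.4 tilt 0.5 q6 -1.30 w 0.046 F [ 0.2 -0.5 -0.5]
now-axes [-0.002 -0.002  0.208] turn -0.003 after-turn axes [-0.002 -0.002  0.208]
turn xy to vertical [0.005 0.018]
scene 42 [ 0.60323864 -0.11278903  0.04579022] [ 0.62519748 -0.09096267  0.05807308]
side 39 [ 0.60232781 -0.10909181  0.04506839] [ 0.62544678 -0.08798878  0.05588293]
```

View pics/c6.png

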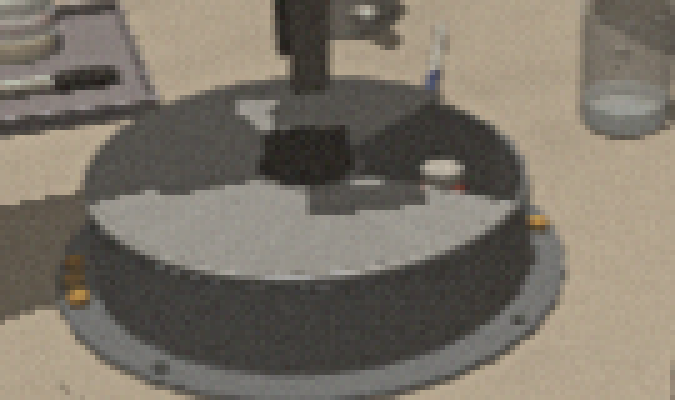

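The vial's white cap at (440,168) stands upright in bay 1. Gripping the knob for the second turn.

```bash
python3 -m crank '[[[0.005,0.018,0,-0.002,-0.002,0.1,0],[0,0,0,0,0,0.095,0],[0,0,0,0,0,0.008,0],[0,0,0,0,0,0,0.4],[0,0,0,0,0,0,1],[0,0,0,0,0,0,1],[0,0,0,0,0,0,1],[0,0,0,0,0,0,1]]]' 25
python3 -m crank '[[[0,0,-0.25,0,0,0,1],[0,0,-0.25,0,0,0,1],[0,0,-0.25,0,0,0,1],[0,0,-0.25,0,0,0,1],[0,0,-0.25,0,0,0,1],[0,0,-0.25,0,0,0,1],[0,0,-0.25,0,0,0,1],[0,0,-0.25,0,0,0,1]]]'
python3 - <<'E'
from h import *
plan(.546,-.068,.072,157.5);vert(); print(telemetry.read_state()['wrist_torque'])
E
```

```text
time_s: 22.5
tcp_pos: [0.5547, -0.0716, 0.0842]
orientation: [0.195, 0.981, -0.001, 0.008]
contact_force: [-0.8, -10.5, -11.7]
width: 0.0114
time_s: 23.3
tcp_pos: [0.5536, -0.0624, 0.0841]
orientation: [-0.312, 0.95, 0.003, 0.008]
contact_force: [-1.1, 5.4, -1.0]
width: 0.0114
t 23.3 tcp [ 0.5536 -0.0624  0.0841] jaw 126.3 tilt 1.0 q6 -2.34 w 0.011 F [-1.1  5.4 -1. ]
now-axes [ 0.038 -0.     0.048] turn -1.088 after-turn axes [0.033 0.02  0.048]
turn xy to vertical [0.001 0.034]
[ 1.06137752  0.29109566 -0.20945283]
```

```bash
python3 -m crank '[[[0,0,0,0,0,0,0],[0,0,0,0,0,0,0],[0,0,0,0,0,0,0],[0,0,0,0,0,-0.1,0],[0,0,0,0,0,-0.15,0],[0,0.034,0,0,0,-0.1,0],[0,0,0,0,0,0,0]]]'
python3 - <<'E'
from h import *
plan(.546,-.068,.072,157.5);vert(); print(telemetry.read_state()['q']); snap('wrist','w7')
E
```

```text
time_s: 24.0
tcp_pos: [0.5524, -0.064, 0.1754]
orientation: [-0.307, 0.952, -0.0, -0.0]
contact_force: [1.1, -0.1, -0.2]
width: 0.0459
t 24.0 tcp [ 0.5524 -0.064   0.1754] jaw 125.7 tilt 0.0 q6 -2.31 w 0.046 F [ 1.1 -0.1 -0.2]
now-axes [0.03  0.002 0.414] turn -1.109 after-turn axes [0.024 0.018 0.414]
turn xy to vertical [-0.001 -0.001]
[-1.17547356e-01  2.88766418e-01  1.82055642e+00 -8.87668878e-04
  1.03230554e+00 -2.31169365e+00]
```

View pics/w7.png

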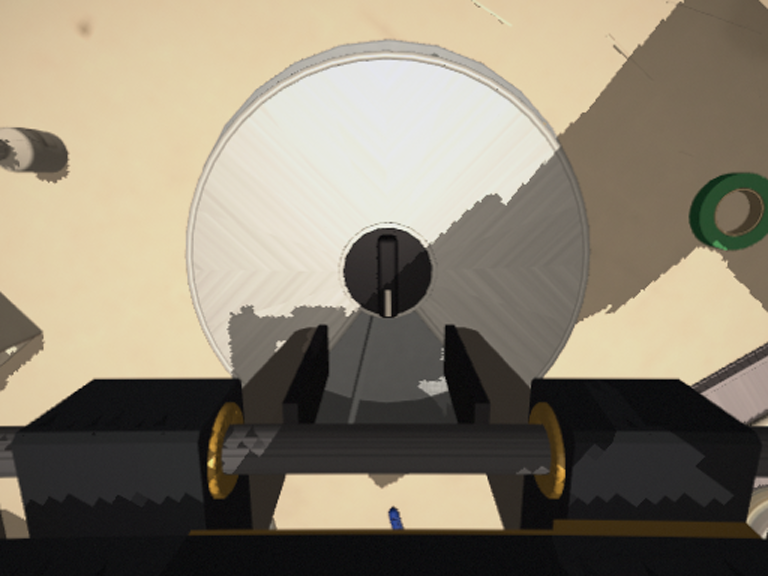

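The knob at (387,272) turned with the jaws and the bar is still square. I'll regrip it centred and deeper.

```bash
python3 - <<'E'
from h import *
s=load('w7'); k=at_z(s,387.5/1.5,272.5/1.5,.068); print(k); plan(k[0],k[1],.072)
E
python3 -m crank '[[[0,0,0,0.026,0.002,0.12,0],[0,0,0,0,0,0.12,0],[0,0,0,0,0,0.08,0],[0,0,0,0,0,0,0]]]'
python3 - <<'E'
from h import *
plan(.546,-.068,.072,157.5);vert()
E
```

```text
[ 0.54569092 -0.06842268  0.068     ]
t 24.1 tcp [ 0.5515 -0.0639  0.1739] jaw 125.8 tilt 0.1 q6 -2.31 w 0.046 F [ 0.3 -0.4 -0.1]
now-axes [ 0.029 -0.001  0.407] turn 0.0 after-turn axes [ 0.029 -0.001  0.407]
time_s: 24.45
tcp_pos: [0.5444, -0.0677, 0.0889]
orientation: [-0.305, 0.952, 0.0, -0.001]
contact_force: [-0.2, 0.5, 0.6]
width: 0.0457
t 24.4 tcp [ 0.5444 -0.0677  0.0889] jaw 125.5 tilt 0.1 q6 -2.32 w 0.046 F [-0.2  0.5  0.6]
now-axes [-0.004 -0.005  0.068] turn -1.117 after-turn axes [-0.001 -0.006  0.068]
turn xy to vertical [ 0.002 -0.002]
```

```bash
python3 -m crank '[[[0,0,0,-0.004,-0.004,0.05,0],[0,0,0,0,0,0.015,0],[0,0,0,0,0,0,0.4],[0,0,0,0,0,0,1],[0,0,0,0,0,0,1],[0,0,0,0,0,0,1],[0,0,0,0,0,0,1]]]' 25
python3 -m crank '[[[0,0,-0.22,0,0,0,1],[0,0,-0.22,0,0,0,1],[0,0,-0.22,0,0,0,1],[0,0,-0.22,0,0,0,1],[0,0,-0.22,0,0,0,1],[0,0,0,0,0,0,1]]]'
python3 - <<'E'
from h import *
plan(.546,-.068,.072,157.5);vert()
E
```

```text
time_s: 25.15
tcp_pos: [0.5462, -0.0675, 0.0726]
orientation: [-0.304, 0.953, 0.001, -0.0]
contact_force: [-1.8, 4.6, -5.6]
width: 0.0118
time_s: 25.75
tcp_pos: [0.5457, -0.0671, 0.0726]
orientation: [-0.559, 0.829, 0.001, 0.0]
contact_force: [0.7, 0.6, -4.2]
width: 0.0115
t 25.8 tcp [ 0.5457 -0.0671  0.0726] jaw 158.0 tilt 0.1 q6 -2.89 w 0.011 F [ 0.7  0.6 -4.2]
now-axes [ 0.003 -0.003  0.002] turn 0.019 after-turn axes [ 0.003 -0.003  0.002]
turn xy to vertical [0.002 0.002]
```

```bash
python3 -m crank '[[[0,0,0,0,0,0,0],[0,0,0,0,0,0,0],[0,0,0,0,0,0,0],[0,0,0,0,0,-0.1,0],[0,0,0,0,0,-0.15,0],[0,0,0,0,0,-0.15,0],[0,0,0.3,0,0,0,0],[0,0,0.3,0,0,0,0],[0,0,0.3,0,0,0,0],[0,0,0.3,0,0,0,0]]]'
python3 -m crank '[[[0,0,0.3,0,0,0,0],[0,0,0.3,0,0,0,0],[0,0,0.3,0,0,0,0],[0,0,0.3,0,0,0,0],[0,0,0.3,0,0,0,0],[0,0,0.3,0,0,0,0],[0,0,0.3,0,0,0,0],[0,0,0.3,0,0,0,0],[0,0,0.3,0,0,0,0],[0,0,0.3,0,0,0,0]]]'
python3 -m crank '[[[0,0,0.3,0,0,0,0],[0,0,0.3,0,0,0,0],[0,0,0.3,0,0,0,0],[0,0,0.3,0,0,0,0],[0,0,0.3,0,0,0,0],[0,0,0.3,0,0,0,0],[0,0,0.3,0,0,0,0],[0,0,0,0,0,0,0]]]'
python3 - <<'E'
from h import *
plan(.363,-.316,.17,-22.5);vert()
E
```

```text
time_s: 26.75
tcp_pos: [0.5469, -0.0677, 0.1791]
orientation: [-0.281, 0.96, -0.0, 0.002]
contact_force: [0.7, -0.3, -0.1]
width: 0.0458
time_s: 27.75
tcp_pos: [0.5475, -0.068, 0.1812]
orientation: [0.448, 0.894, 0.001, 0.003]
contact_force: [0.3, 0.2, 0.6]
width: 0.0459
time_s: 28.55
tcp_pos: [0.5478, -0.0683, 0.1825]
orientation: [0.837, 0.547, 0.003, 0.003]
contact_force: [0.5, -0.1, -0.5]
width: 0.0457
t 28.6 tcp [ 0.5478 -0.0683  0.1825] jaw -23.6 tilt 0.5 q6 0.29 w 0.046 F [ 0.5 -0.1 -0.5]
now-axes [-1.204 -0.28   0.044] turn -0.04 after-turn axes [-1.199 -0.304  0.044]
turn xy to vertical [ 0.016 -0.005]
```

```bash
python3 -m crank '[[[0.016,-0.005,0,-0.17,-0.04,0,0],[0,0,0,-0.17,-0.04,0,0],[0,0,0,-0.17,-0.04,0,0],[0,0,0,-0.17,-0.04,0,0],[0,0,0,-0.17,-0.04,0,0],[0,0,0,-0.17,-0.04,0,0],[0,0,0,-0.17,-0.04,0,0],[0,0,0,0,0,0,0]]]'
python3 - <<'E'
from h import *
plan(.383,-.266,.1,-22.5);vert(); s=snap('wrist','w8')
C=cloud(s); m=(np.hypot(C[...,0]-.383,C[...,1]+.266)<.05)&(C[...,2]>.044)&(C[...,2]<.06)&(s['depth']>0); q=C[m]; print(len(q),q.min(0),q.max(0),(q.min(0)+q.max(0))/2)
print(proj(s,np.array([.383,-.266,.05])))
E
```

```text
time_s: 29.35
tcp_pos: [0.3631, -0.3233, 0.1836]
orientation: [0.827, 0.563, 0.001, 0.002]
contact_force: [0.4, 0.4, 0.1]
width: 0.0459
t 29.4 tcp [ 0.3631 -0.3233  0.1836] jaw -21.5 tilt 0.3 q6 -0.36 w 0.046 F [0.4 0.4 0.1]
now-axes [ 0.243 -0.012  0.334] turn 0.034 after-turn axes [ 0.242 -0.016  0.334]
turn xy to vertical [0.011 0.001]
451 [ 0.37246392 -0.27765831  0.04576217] [ 0.39509975 -0.25450104  0.05158387] [ 0.38378183 -0.26607968  0.04867302]
(np.float64(252.9066482168368), np.float64(122.9466886910774))
```

View pics/w8.png

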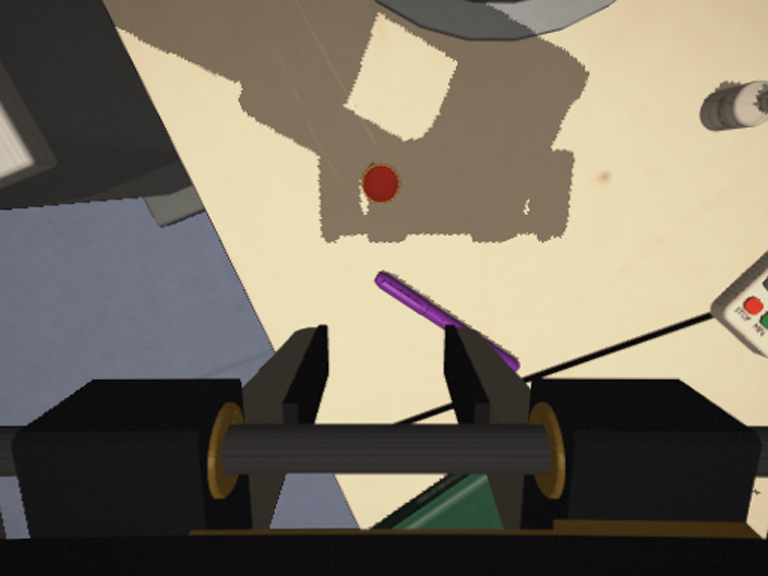

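The vial cap at (380,183) is confirmed at (0.384, -0.266). The purple pen is clear of the finger path.

```bash
python3 -m crank '[[[0.011,0.001,0.03,0.16,-0.012,0,-0.1],[0,0,0,0.07,0,0.1,-0.1],[0,0,0,0,0,0.15,-0.1],[0,0,0,0,0,0.12,-0.1],[0,0,0,0,0,0,-0.1]]]'
python3 - <<'E'
from h import *
plan(.3838,-.266,.023,-22.5);vert()
E
```

```text
time_s: 29.9
tcp_pos: [0.3875, -0.2634, 0.0907]
orientation: [0.828, 0.561, 0.002, 0.002]
contact_force: [-0.0, 0.8, -0.2]
width: 0.0505
t 29.9 tcp [ 0.3875 -0.2634  0.0907] jaw -21.8 tilt 0.3 q6 -0.22 w 0.050 F [-0.   0.8 -0.2]
now-axes [-0.016 -0.012  0.271] turn 0.026 after-turn axes [-0.016 -0.011  0.271]
turn xy to vertical [ 0.012 -0.002]
```

```bash
python3 -m crank '[[[0.012,-0.002,0,-0.014,-0.012,0.05,-0.1],[0,0,0,0,0,0.12,-0.1],[0,0,0,0,0,0.09,-0.1],[0,0,0,0,0,0,-0.1]]]'
python3 - <<'E'
from h import *
plan(.3838,-.266,.023,-22.5);vert()
E
```

```text
time_s: 30.3
tcp_pos: [0.3869, -0.2661, 0.0268]
orientation: [0.826, 0.564, 0.001, 0.002]
contact_force: [-0.0, -0.0, 0.5]
width: 0.0508
t 30.3 tcp [ 0.3869 -0.2661  0.0268] jaw -21.4 tilt 0.3 q6 -0.23 w 0.051 F [-0.  -0.   0.5]
now-axes [-0.004 -0.012  0.015] turn 0.04 after-turn axes [-0.005 -0.012  0.015]
turn xy to vertical [0.009 0.002]
```

```bash
python3 -m crank '[[[0,0,0,-0.004,-0.01,0.014,-0.1],[0,0,0,0,0,0,1],[0,0,0,0,0,0,1],[0,0,0,0,0,0,1],[0,0,0,0,0,0,1]]]' 15
python3 - <<'E'
from h import *
plan(.576,.004,.145,-22.5);vert()
E
python3 -m crank '[[[0,0,0,0,0,-0.1,1],[0.009,0,0,0,0,-0.19,1],[0,0,0,0,0,-0.19,1],[0,0,0,0,0,-0.02,1]]]'
python3 - <<'E'
from h import *
plan(.576,.004,.145,-22.5);vert()
E
```

```text
time_s: 30.8
tcp_pos: [0.3864, -0.2679, 0.0274]
orientation: [0.826, 0.564, 0.002, 0.005]
contact_force: [0.3, -0.3, 0.0]
width: 0.0265
t 30.8 tcp [ 0.3864 -0.2679  0.0274] jaw -21.3 tilt 0.6 q6 -0.24 w 0.027 F [ 0.3 -0.3  0. ]
now-axes [ 1.288  0.316 -0.471] turn 0.042 after-turn axes [ 1.294  0.289 -0.471]
turn xy to vertical [0.02  0.005]
time_s: 31.2
tcp_pos: [0.3848, -0.2667, 0.1564]
orientation: [0.826, 0.564, 0.0, 0.002]
contact_force: [0.8, 0.0, -0.8]
width: 0.0268
t 31.2 tcp [ 0.3848 -0.2667  0.1564] jaw -21.3 tilt 0.2 q6 -0.24 w 0.027 F [ 0.8  0.  -0.8]
now-axes [1.287 0.319 0.044] turn 0.042 after-turn axes [1.293 0.292 0.044]
turn xy to vertical [0.006 0.004]
```

```bash
python3 -m crank '[[[0.006,0.004,0,0.16,0.04,0,1],[0,0,0,0.16,0.04,0,1],[0,0,0,0.16,0.04,0,1],[0,0,0,0.16,0.04,0,1],[0,0,0,0.16,0.04,0,1],[0,0,0,0.16,0.04,0,1],[0,0,0,0.16,0.04,0,1],[0,0,0,0.14,0.035,0,1],[0,0,0,0,0,0,1],[0,0,0,0,0,0,1]]]'
python3 - <<'E'
from h import *
plan(.576,.004,.09,-22.5);vert(); s=snap('side','s5'); cv2.imwrite('pics/c7.png',cv2.resize(s['image'][150:260,215:345,::-1],(780,660),interpolation=3)[:600])
E
```

```text
time_s: 32.2
tcp_pos: [0.5795, 0.0072, 0.1545]
orientation: [0.827, 0.563, 0.001, 0.003]
contact_force: [0.2, -0.4, -0.3]
width: 0.0261
t 32.2 tcp [0.5795 0.0072 0.1545] jaw -21.5 tilt 0.3 q6 0.39 w 0.026 F [ 0.2 -0.4 -0.3]
now-axes [-0.017 -0.01   0.258] turn 0.035 after-turn axes [-0.017 -0.009  0.258]
turn xy to vertical [0.01  0.003]
```

View pics/c7.png

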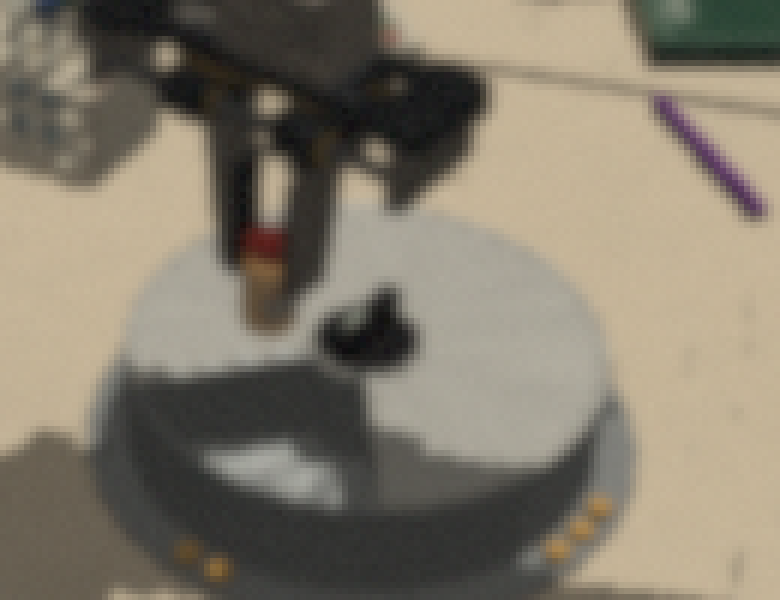

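The slot opens over bay 2, behind the two studs at (200,558), and the vial is held above it at (265,280). Lowering.

```bash
python3 -m crank '[[[0.01,0.003,0.03,-0.015,-0.009,0.1,1],[0,0,0,0,0,0.12,1],[0,0,0,0,0,0.12,1],[0,0,0,0,0,0.06,1],[0,0,0,0,0,0,1]]]'
python3 - <<'E'
from h import *
plan(.576,.004,.0345,-22.5);vert()
E
```

```text
time_s: 32.75
tcp_pos: [0.573, -0.0016, 0.052]
orientation: [0.833, 0.554, 0.0, 0.0]
contact_force: [0.3, -0.5, -0.3]
width: 0.0266
t 32.8 tcp [ 0.573  -0.0016  0.052 ] jaw -22.8 tilt 0.1 q6 0.39 w 0.027 F [ 0.3 -0.5 -0.3]
now-axes [0.025 0.002 0.07 ] turn -0.009 after-turn axes [0.025 0.002 0.07 ]
turn xy to vertical [0.002 0.001]
```

```bash
python3 -m crank '[[[0,0,0,0.018,0.002,0.05,1],[0,0,0,0,0,0.016,1],[0,0,0,0,0,0.002,1],[0,0,0,0,0,0,1]]]'
python3 -m crank '[[[0,0,0,0,0,0,0.15],[0,0,0,0,0,0,0.15],[0,0,0,0,0,0,0.15]]]'
python3 -m crank '[[[0,0,0,0,0,-0.06,0.15],[0,0,0,0,0,-0.15,0.15],[0,0,0,0,0,-0.2,0.15],[0,0,0,0,0,-0.15,0.15],[0,0,0,0,0,0,0]]]'
python3 - <<'E'
from h import *
plan(.546,-.068,.15,-22.5);vert()
s=snap('side','s6');  C=cloud(s); m=(np.hypot(C[...,0]-.575,C[...,1]-.002)<.03)&(C[...,2]>.045)&(C[...,2]<.061)&(s['depth']>0); q=C[m]; print(len(q),q.min(0),q.max(0))
E
```

```text
time_s: 33.15
tcp_pos: [0.5757, 0.0007, 0.0357]
orientation: [0.833, 0.553, 0.001, 0.001]
contact_force: [-0.3, -0.2, 0.4]
width: 0.0263
time_s: 33.45
tcp_pos: [0.5768, 0.0009, 0.0372]
orientation: [0.833, 0.553, 0.002, 0.002]
contact_force: [1.0, 0.0, -0.3]
width: 0.0385
time_s: 33.95
tcp_pos: [0.5757, 0.0012, 0.1861]
orientation: [0.833, 0.553, 0.002, 0.002]
contact_force: [-0.2, -0.2, -0.5]
width: 0.0447
t 34.0 tcp [0.5757 0.0012 0.1861] jaw -22.8 tilt 0.3 q6 0.40 w 0.045 F [-0.2 -0.2 -0.5]
now-axes [-0.301 -0.003  0.144] turn -0.012 after-turn axes [-0.301 -0.005  0.144]
turn xy to vertical [ 0.009 -0.002]
42 [ 0.56228656 -0.00353358  0.04566523] [0.58474883 0.01706284 0.05528108]
```

```bash
python3 -m crank '[[[0.009,-0.002,0,-0.15,-0.002,0,0],[0,0,0,-0.15,-0.002,0,0],[0,0,-0.3,0,0,0,0],[0,0,-0.3,0,0,0,0],[0,0,-0.3,0,0,0,0],[0,0,-0.3,0,0,0,0],[0,0,-0.3,0,0,0,0],[0,0,-0.3,0,0,0,0],[0,0,-0.3,0,0,0,0],[0,0,-0.3,0,0,0,0]]]'
python3 -m crank '[[[0,0,-0.3,0,0,0,0],[0,0,-0.3,0,0,0,0],[0,0,-0.3,0,0,0,0],[0,0,-0.3,0,0,0,0],[0,0,-0.3,0,0,0,0],[0,0,-0.3,0,0,0,0],[0,0,-0.3,0,0,0,0],[0,0,-0.3,0,0,0,0],[0,0,-0.3,0,0,0,0],[0,0,-0.3,0,0,0,0]]]'
python3 -m crank '[[[0,0,-0.3,0,0,0,0],[0,0,-0.3,0,0,0,0],[0,0,0,0,0,0,0]]]'
python3 - <<'E'
from h import *
plan(.546,-.068,.1,158);vert(); snap('wrist','w9')
E
```

```text
time_s: 35.0
tcp_pos: [0.5355, -0.0692, 0.1761]
orientation: [0.372, 0.928, -0.002, -0.008]
contact_force: [0.5, -0.7, 0.4]
width: 0.0459
time_s: 36.0
tcp_pos: [0.5255, -0.0677, 0.1653]
orientation: [-0.361, 0.932, 0.009, -0.016]
contact_force: [-0.7, -0.5, -0.1]
width: 0.0461
time_s: 36.3
tcp_pos: [0.5226, -0.0673, 0.1622]
orientation: [-0.497, 0.867, 0.013, -0.017]
contact_force: [-0.4, 1.1, 0.2]
width: 0.0461
t 36.3 tcp [ 0.5226 -0.0673  0.1622] jaw 149.6 tilt 2.4 q6 -2.74 w 0.046 F [-0.4  1.1  0.2]
now-axes [-0.049 -0.092  0.245] turn -0.292 after-turn axes [-0.035 -0.098  0.245]
turn xy to vertical [ 0.079 -0.033]
```

The picture limit is used up, so from here I'll measure from depth.

```bash
python3 -m crank '[[[0.079,-0.033,0,0,0,0,0],[0,0,-0.28,0,0,0,0],[0,0,0,0,0,0,0]]]'
python3 - <<'E'
from h import *
plan(.546,-.068,.1,158);vert()
E
```

```text
time_s: 36.65
tcp_pos: [0.5213, -0.0671, 0.1606]
orientation: [-0.55, 0.835, 0.0, -0.001]
contact_force: [0.3, 0.7, 0.0]
width: 0.0463
t 36.6 tcp [ 0.5213 -0.0671  0.1606] jaw 156.8 tilt 0.1 q6 -2.87 w 0.046 F [0.3 0.7 0. ]
now-axes [-0.036 -0.093  0.242] turn -0.043 after-turn axes [-0.034 -0.093  0.242]
turn xy to vertical [ 0.003 -0.002]
```

```bash
cat > knob.py <<'E'
from h import *
import sys
s=snap('wrist',sys.argv[1]); C=cloud(s); d=s['depth']>0
m=(abs(C[...,2]-.0875)<.004)&(np.hypot(C[...,0]-.546,C[...,1]+.068)<.03)&d; q=C[m][:,:2]; b=q.mean(0); _,_,V=np.linalg.svd(q-b); print('bar',np.round((q.min(0)+q.max(0))/2,4),np.degrees(np.arctan2(V[0,1],V[0,0])),np.ptp((q-b)@V.T,axis=0))
# slot extent: angles at r .05-.115 where the surface is below cover
r=np.hypot(C[...,0]-.546,C[...,1]+.068); th=np.degrees(np.arctan2(C[...,1]+.068,C[...,0]-.546))
for nm,k in (('cover',abs(C[...,2]-.065)<.004),('low',C[...,2]<.0595)):
    h=np.histogram(th[d&k&(r>.05)&(r<.115)],bins=np.arange(-180,181,6))[0]; print(nm,h.tolist())
E
python3 -m crank '[[[0,0,-0.04,-0.036,-0.092,0,0],[0,0,0,0,0,0,0]]]'
python3 knob.py w10; python3 -c "
from h import *
plan(.546,-.068,.1,158);vert()"
```

```text
time_s: 36.85
tcp_pos: [0.5458, -0.0678, 0.1602]
orientation: [-0.553, 0.833, 0.001, -0.001]
contact_force: [0.2, -0.7, 0.0]
width: 0.0462
bar [ 0.5454 -0.0692] 68.89289648403775 [0.04719221 0.01201733]
cover [742, 758, 774, 788, 801, 824, 824, 842, 843, 851, 852, 855, 850, 851, 843, 838, 825, 809, 803, 774, 773, 755, 736, 718, 711, 680, 666, 656, 628, 623, 524, 199, 0, 1, 30, 36, 0, 0, 0, 0, 0, 0, 0, 0, 0, 0, 0, 21, 9, 0, 78, 430, 607, 622, 646, 658, 672, 686, 712, 725]
low [0, 0, 0, 0, 0, 0, 0, 0, 0, 0, 0, 0, 0, 0, 0, 0, 0, 0, 0, 0, 0, 0, 0, 0, 0, 0, 0, 0, 0, 0, 0, 0, 0, 0, 0, 0, 122, 383, 387, 413, 359, 336, 394, 379, 386, 340, 38, 0, 0, 0, 0, 0, 0, 0, 0, 0, 0, 0, 0, 0]
t 36.9 tcp [ 0.5438 -0.0677  0.1597] jaw 157.1 tilt 0.3 q6 -2.87 w 0.046 F [-0.6  0.  -0.2]
now-axes [-0.003 -0.01   0.239] turn -0.03 after-turn axes [-0.003 -0.01   0.239]
turn xy to vertical [ 0.01  -0.004]
```

```bash
python3 -m crank '[[[0.01,-0.004,-0.03,-0.003,-0.008,0.1,0],[0,0,0,0,0,0.12,0],[0,0,0,0,0,0.07,0],[0,0,0,0,0,0,0]]]'
python3 - <<'E'
from h import *
plan(.546,-.068,.072,158.9);vert()
E
```

```text
time_s: 37.3
tcp_pos: [0.5434, -0.0676, 0.0851]
orientation: [-0.552, 0.834, 0.001, -0.001]
contact_force: [-0.4, 0.3, -0.9]
width: 0.0461
t 37.3 tcp [ 0.5434 -0.0676  0.0851] jaw 157.0 tilt 0.1 q6 -2.87 w 0.046 F [-0.4  0.3 -0.9]
now-axes [-0.003 -0.01   0.052] turn -0.067 after-turn axes [-0.002 -0.01   0.052]
turn xy to vertical [ 0.003 -0.001]
```

```bash
python3 -m crank '[[[0,0,-0.04,-0.003,-0.01,0.05,0],[0,0,0,0,0,0.003,0.4],[0,0,0,0,0,0,1],[0,0,0,0,0,0,1],[0,0,0,0,0,0,1],[0,0,0,0,0,0,1]]]' 25
python3 -m crank '[[[0,0,0.25,0,0,0,1],[0,0,0.25,0,0,0,1],[0,0,0.25,0,0,0,1],[0,0,0.25,0,0,0,1],[0,0,0.25,0,0,0,1],[0,0,0.25,0,0,0,1],[0,0,0.25,0,0,0,1],[0,0,0.25,0,0,0,1],[0,0,0.25,0,0,0,1],[0,0,0.25,0,0,0,1]]]'
python3 - <<'E'
from h import *
plan(.546,-.068,.072,-22.5);vert(); print(telemetry.read_state()['wrist_torque'])
E
```

```text
time_s: 37.9
tcp_pos: [0.5454, -0.0676, 0.0732]
orientation: [-0.558, 0.83, 0.001, -0.001]
contact_force: [-2.8, 2.7, -5.0]
width: 0.0117
time_s: 38.9
tcp_pos: [0.5459, -0.0682, 0.0732]
orientation: [0.055, 0.998, -0.001, 0.0]
contact_force: [0.0, -0.8, -3.8]
width: 0.0118
t 38.9 tcp [ 0.5459 -0.0682  0.0732] jaw 83.7 tilt 0.1 q6 -1.59 w 0.012 F [ 0.  -0.8 -3.8]
now-axes [-0.     0.001  0.005] turn -2.577 after-turn axes [-0.001 -0.     0.005]
turn xy to vertical [-0.002  0.002]
[ 0.21192694 -0.15914479  0.21775279]
```

```bash
python3 -m crank '[[[0,0,0.25,0,0,0,1],[0,0,0.25,0,0,0,1],[0,0,0.25,0,0,0,1],[0,0,0.25,0,0,0,1],[0,0,0.25,0,0,0,1],[0,0,0.25,0,0,0,1],[0,0,0.25,0,0,0,1],[0,0,0.25,0,0,0,1],[0,0,0.25,0,0,0,1],[0,0,0.25,0,0,0,1]]]'
python3 -m crank '[[[0,0,0.25,0,0,0,1],[0,0,0.25,0,0,0,1],[0,0,0.25,0,0,0,1],[0,0,0.25,0,0,0,1],[0,0,0,0,0,0,1]]]'
python3 - <<'E'
from h import *
plan(.546,-.068,.072,-22.5);vert()
E
```

```text
time_s: 39.9
tcp_pos: [0.5454, -0.0688, 0.0732]
orientation: [0.649, 0.761, -0.001, 0.002]
contact_force: [-0.8, 0.3, -4.1]
width: 0.012
time_s: 40.4
tcp_pos: [0.5451, -0.0687, 0.0732]
orientation: [0.823, 0.568, -0.0, 0.002]
contact_force: [0.5, -1.1, -3.6]
width: 0.0118
t 40.4 tcp [ 0.5451 -0.0687  0.0732] jaw -20.8 tilt 0.2 q6 0.24 w 0.012 F [ 0.5 -1.1 -3.6]
now-axes [0.004 0.002 0.005] turn 0.058 after-turn axes [0.004 0.002 0.005]
turn xy to vertical [0.006 0.005]
```

```bash
python3 -m crank '[[[0,0,0.06,0,0,0,1],[0,0,0,0,0,0,1],[0,0,0,0,0,0,0],[0,0,0,0,0,0,0],[0,0,0,0,0,0,0],[0,0,0,0,0,-0.1,0],[0,0,0,0,0,-0.2,0],[0,0,0,0,0,-0.2,0],[0,0,0,0,0,0,0]]]'
python3 knob.py w11
python3 - <<'E'
from h import *
plan(.546,-.068,.072,-22.5)
# studs (brass) in wrist view for carousel yaw, tray objects and bystanders in scene/side
s=load('w11'); C=cloud(s); im=cv2.cvtColor(s['image'],cv2.COLOR_RGB2HSV)
r=np.hypot(C[...,0]-.546,C[...,1]+.068); m=(r>.125)&(r<.15)&(C[...,2]<.02)&(im[...,1]>140)&(im[...,0]>10)&(im[...,0]<30); q=C[m]-[.546,-.068,0]; print('stud pts',len(q),'angle',np.degrees(np.arctan2(q[:,1].mean(),q[:,0].mean())) if len(q) else '')
for n in ['scene','side']:
    s=snap(n,n+'9'); C=cloud(s); d=s['depth']>0
    for nm,x,y,z0,z1,R in [('stack',.537,.33,.045,.06,.045),('bottle',.62,-.308,.01,.08,.04)]:
        q=C[d&(np.hypot(C[...,0]-x,C[...,1]-y)<R)&(C[...,2]>z0)&(C[...,2]<z1)]; print(n,nm,len(q),np.round(q.min(0),3),np.round(q.max(0),3))
    q=C[d&(np.hypot(C[...,0]-.509,C[...,1]-.246)<.075)&(C[...,2]>.011)&(C[...,2]<.03)]; print(n,'marker',len(q),np.round(q.mean(0),3) if len(q) else '')
E
```

```text
time_s: 41.3
tcp_pos: [0.545, -0.0684, 0.2026]
orientation: [0.827, 0.562, -0.0, 0.002]
contact_force: [0.1, -0.6, -0.4]
width: 0.0461
bar [ 0.5464 -0.0684] -111.81524007397299 [0.04690866 0.01187273]
cover [465, 461, 196, 34, 58, 45, 0, 0, 0, 0, 0, 0, 0, 0, 0, 0, 0, 77, 63, 42, 251, 466, 468, 483, 486, 498, 519, 521, 536, 548, 558, 564, 583, 581, 611, 614, 613, 621, 626, 636, 633, 630, 633, 636, 623, 626, 616, 606, 600, 587, 584, 575, 552, 548, 532, 522, 511, 502, 491, 478]
low [0, 0, 0, 0, 0, 31, 198, 395, 404, 377, 401, 391, 396, 396, 403, 393, 201, 9, 0, 0, 0, 0, 0, 0, 0, 0, 0, 0, 0, 0, 0, 0, 0, 0, 0, 0, 0, 0, 0, 0, 0, 0, 0, 0, 0, 0, 0, 0, 0, 0, 0, 0, 0, 0, 0, 0, 0, 0, 0, 0]
t 41.4 tcp [ 0.5435 -0.0683  0.1998] jaw -21.6 tilt 0.2 q6 0.25 w 0.046 F [-0.2  0.1  0.2]
now-axes [0.007 0.009 0.511] turn 0.031 after-turn axes [0.007 0.009 0.511]
stud pts 103 angle 67.64056773652041
scene stack 111 [0.507 0.297 0.045] [0.569 0.36  0.056]
scene bottle 184 [ 0.613 -0.324  0.01 ] [ 0.637 -0.298  0.07 ]
scene marker 200 [0.512 0.255 0.016]
side stack 451 [0.507 0.298 0.045] [0.568 0.361 0.056]
side bottle 62 [ 0.611 -0.31   0.01 ] [ 0.636 -0.292  0.055]
side marker 260 [0.503 0.239 0.014]
```

Slot at -111.8° against the blank quarter at -112.4°. Before handing in, one numeric check that no third vial is hidden on the bench.

```bash
python3 - <<'E'
from h import *
for n in ['scene9','side9','scene0','side0','sc3','s2']:
    s=load(n); C=cloud(s); m=((s['depth']>0)&(C[...,2]>.02)&(C[...,2]<.056)&(C[...,0]>.15)&(C[...,0]<1.05)&(abs(C[...,1])<.7)).astype(np.uint8)
    k,l,st,_=cv2.connectedComponentsWithStats(m)
    for i in range(1,k):
        if st[i,4]<25: continue
        q=C[l==i]; lo,hi=q.min(0),q.max(0)
        w=hi-lo
        if max(w[:2])<.045 and min(w[:2])>.012: print(n,np.round((lo+hi)/2,3),np.round(w,3),st[i,4])
E
```

```text
scene9 [ 0.625 -0.311  0.038] [0.024 0.025 0.036] 124
side9 [ 0.481 -0.59   0.038] [0.019 0.042 0.036] 37
side9 [ 0.624 -0.301  0.038] [0.024 0.018 0.034] 46
side9 [ 0.826 -0.05   0.047] [0.041 0.025 0.017] 46
scene0 [ 0.624 -0.311  0.038] [0.026 0.025 0.035] 122
scene0 [ 0.509 -0.278  0.036] [0.026 0.025 0.031] 155
scene0 [ 0.383 -0.267  0.036] [0.025 0.026 0.03 ] 171
side0 [ 0.615 -0.587  0.038] [0.023 0.042 0.034] 47
side0 [ 0.618 -0.302  0.038] [0.014 0.024 0.033] 36
side0 [ 0.508 -0.272  0.036] [0.027 0.028 0.031] 72
side0 [ 0.382 -0.261  0.035] [0.025 0.029 0.029] 71
side0 [ 0.827 -0.05   0.047] [0.04  0.022 0.017] 46
sc3 [ 0.625 -0.311  0.038] [0.024 0.023 0.035] 127
sc3 [ 0.383 -0.268  0.035] [0.026 0.024 0.03 ] 173
s2 [ 0.508 -0.272  0.035] [0.027 0.027 0.03 ] 71
s2 [ 0.382 -0.26   0.036] [0.026 0.026 0.031] 74
s2 [ 0.826 -0.051  0.048] [0.038 0.022 0.016] 47
```

```bash
python3 -c "
from plant import job_done; print(job_done())"
```

```text
the job is handed in; nothing more can be done
None
```

The job is done and handed in at about 42 s of the 210 s allowed. I moved the petri stack and marker to the tray, then turned the cover and stood one vial in bay 1 and one in bay 2. I then turned the cover back over the blank quarter. Only two vials were at this start; a depth search of the bench in both camera views found no third.

**Last checks:**
- **Cover:** the slot is at -111.8°, against -112.4° for the middle of the blank quarter.
- **Tray:** the stack is upright and, with the marker, inside the rim.
- **Vials:** after each placing, depth put the vial top at about 56 mm, which is right for one standing upright in its bay. They are now under the closed cover, so I could not see them at the end.
- **Bystanders:** the dropper bottle measured unmoved. The other things on the bench were not rechecked at the end.
- **Gripper:** open and clear of everything.

**What went less well:**
- The second knob grip sat high and about 8 mm off-centre, pressing with roughly 15 N. I released, recentred and finished the turn.
- I viewed all 16 pictures, so the final checks rest on depth measurements alone.

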